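Hang the slim pipette on the carousel and shut its drawer

ROBOT

A 6-joint arm with a two-finger parallel gripper is mounted at the origin on a cart in front of the work surface, level with it; the furniture and walls round the work are solid. World frame = base frame: x ahead of the robot, y to its left, z up, the work surface at z = 0. Lengths are in m, angles in rad, forces in N, time in s.
With the tool pointing down it reaches from about 0.3 to 0.875 m from the base axis. Payload 6.4 kg.
Tool frame: the origin (TCP) lies at the very end of the fingers, on their centre line; the grasp point (between the pads) lies grip_point_offset behind it (grip_point_offset is the distance from the TCP to the grasp point, in m); y points along the fingers, x is the direction in which the jaws open and shut, and the axes are right-handed (so a half turn about y gives the same grasp; the last joint's range is limited). The gripper opens to 85 mm and grips with 20 to 120 N. Pads are 22 mm wide; open, the fingers measure 114 mm over their backs; the gripper's body (76 mm by 85 mm) begins 54 mm behind the grasp point. The pads swing forward as they close: fully open they stand 13 mm farther back than shut.
Start: joints at [0.957, 0.181, 1.607, -0, 1.354, -0.206], TCP at [0.228, 0.528, 0.231] pointing down, gripper open.
Joint ranges: [-2.99, 2.99], [-0.89, 2.07], [0.3, 2.58], [-1.14, 4.28], [0, 2.63], [-3.12, 3.12]. Speed limits (rad/s): [2.57, 2.57, 3.01, 3.14, 3.14, 3.14].

INTERFACE

Orientations are given as a unit quaternion [w, x, y, z].
In Python, from bench import get_obs, camera, camera_model, hand_in, grip_point_offset gives the robot as it stands.
- The arm moves only by the shell command python3 -m jog 'ROWS'. ROWS is JSON, a list of rows, each a list of 7 numbers: the shift along the tool's x, y, z in mm, then the turn, a rotation vector about the tool's x, y, z in degrees, then the gripper's target within -1 to 1 (shut at 1, half-way at 0, fully open at -1). In form: [[x, y, z, ax, ay, az, grip], ...]. A call has 1 to 8 rows; each row shifts and turns the commanded pose from where the row before left it, along the tool's axes as they then stand; what a row does not reach is not made up. A row lasts 1/12 s, in which the tool goes at most 41.7 mm and 7.16 degrees, less where a joint would pass 70% of its speed; a pose out of reach is approached as far as the arm can. A call is refused whole if a number of a shift passes 41.7 or a number of a turn 7.16, either way. A call with a gripper value outside its range is refused whole. The fingers move at their own pace and stop on an object; the grip force is fixed at half the most. Time passes only in rows, so rows that do not move let the fingers close. It gives the time, the measured TCP pose, the force and the opening at its end, in the units of the state.
- get_obs(): the state, without advancing time (a new reading comes with each control period).
- camera(name): name is "side" or "top" or "wrist"; returns the picture (384x512x3 uint8, blue, green, red); there is no depth.
- camera_model(name): a dict with "K" (3x3 intrinsics, pixels), "distortion" ([k1, k2, p1, p2, k3] as OpenCV has them; the pictures are not rectified), "pose" (4x4, takes a point from camera to world coordinates). Camera axes: x right, y down, z forward; pixel columns grow to the right and rows downward; lengths in m; the calibration is good to about 2 mm. A picture is of the moment at which its call begins: read the wrist's pose just before it. camera_model takes no time and is no camera call; for the wrist camera it gives the pose at the moment of the call.
- hand_in(): hands the job in, once; it reports no verdict.
The state is a dict: "time_s": time; "q": joint angles; "dq": joint speeds; "joint_efforts": joint torques, N m; "eef_pos": TCP position; "eef_rot": TCP orientation; "wrist_force": force on the tool from outside, world axes, zero at the start; "torque": the same for the moment, N m; "opening": opening from 0.0 (shut) to 1.0 (fully open).
Only numpy, scipy, OpenCV 4.12 (cv2) and the standard library are available. Lean on these libraries where they do the work, as an engineer would, in place of code of your own. Each camera call takes 0.05 s, during which the arm holds its last target.

TASK

Turn the pipette carousel by the knob on top until its one empty holder is at the front, right over the label ledge of the base, then take the slim pipette out of the open drawer and hang it upright in that holder, its collar sitting flat in the fork behind the two small lips. Then push the drawer fully home, until its catch holds it shut. The thick pipette stays in the drawer, and the glassware standing about must not be moved.

Things in the scene. Friction and masses are not known exactly. Their poses are not given: they have to be found in the camera images.
- carousel: the carousel's fixed grey base on the bench: a disc 216 mm across, 18 mm high, with a flat label ledge (110 mm wide, white paper strip) that sticks out to 135 mm from the centre on its front side. Origin: centre of the underside, on the turning axis; its own -x points to the front (over the ledge), z up
- rotor (a joint): angle of the carousel's turning part about the base's vertical axis, rad, counter-clockwise from above; 0 or any whole turn puts the empty holder over the ledge. Starts anywhere from 0.9 to 5.4; turns freely both ways, stays where left, needs 0.06 N m. Five holders 72 degrees apart; four carry slim pipettes that cannot come off (tops 223 mm high, finger rests outward), one is empty
- knob (a point): middle of the round black fluted knob on top of the carousel, on the turning axis, 255 mm above the bench: 44 mm across, straight from 234 to 266 mm, top at 270 mm. Turns with the rotor
- carousel_front (a point): fixed point where the empty holder must be brought: 90 mm in front of the axis, over the ledge, 160 mm above the bench
- empty_holder (a point): middle of the empty holder's seat, on its fork's top face, 160 mm high, 90 mm from the axis. Own -x points radially outward. Slot 26 mm wide, open outward, from 20 mm inward of the point to the fork's tips 30 mm outward of it. Fork 54 mm wide, 9 mm thick; at each tip a lip 5 mm high (24.5 to 30 mm outward of the point) keeps the collar from sliding off
- slim_pipette: slim white-grey pipette, 178 mm long, 90 g, upright in the drawer's rack. Origin: lower tip; z up; own -x: side of the finger rest. Above the tip: barrel up to 21 mm thick to 83 mm; neck 20 (y) x 28 (x) mm to 115; collar 42 mm across to 121; handle 28 (y) x 32 (x) mm to 163, taken here across y; finger rest 42 mm out to -x at 147-162; button top at 178
- slim_collar (a point): middle of the underside of the slim pipette's round collar, 115 mm above its tip. In the drawer the collar lies on the rack plate; in the carousel it must lie on the fork
- thick_pipette: thick large-volume pipette, white and grey, without finger rest, in the other hole of the rack: round handle 38 mm across, barrel 29 mm, collar as on the slim one, 151 mm long (its top stands 27 mm lower than the slim one's). Origin: its lower tip, z up
- thick_collar (a point): middle of the underside of the thick pipette's collar, 115 mm above its tip
- cabinet: fixed grey cabinet 232 mm wide, 140 mm deep, 216 mm high. Origin: on the bench under the middle of its front face; its own -x points out of the front, the cabinet lies towards +x
- drawer (a joint): how far the drawer is pulled out, m: 0 fully home, 0.140 fully open (as at the start). It slides along the cabinet's -x with about 1 N of friction; between 14 and 5 mm it must be pushed over a spring roller catch, which takes about 6 N in all; inside 3.5 mm the catch draws it home against its stop and holds it
- drawer_rack (a point): centre of the drawer's rack plate, on its top face, 133 mm above the bench, 55 mm behind the panel's inner face; two holes 34 mm across lie 55 mm to either side of it along its y, one pipette in each. Plate 74 x 206 x 8 mm. A pipette must be lifted 125 mm straight up to clear the plate, 160 mm to clear the front panel and the thick pipette
- small_beaker: glass beaker 48 mm across, 59 mm high, standing between carousel and cabinet near the front. Origin: centre of the underside
- beaker: glass beaker 57 mm across, 71 mm high, behind. Origin: centre of the underside
- flask: stoppered glass volumetric flask 54 mm across, 166 mm high, behind. Origin: centre of the underside
- drawer_handle (a point): middle of the steel bar handle on the drawer's flat white front panel, on the bar's axis: a level round bar 11 mm thick, 110 mm long, 125 mm above the bench, 35 mm in front of the panel; own -x points outward. The panel is 230 mm wide, 12 mm thick, from 7 to 158 mm high; above it the pipettes' heads show
Mind the look-alikes: they are no part of the job. What is shaped like the thick_pipette but orange, red or turquoise is not meant.

How it is judged:
On the way, in this order (a step that is already met when the one before it is completed fails the run):
1. the empty holder has been turned to the front, within 20 mm of the point over the label ledge, and is left there at rest (horizontal distance between empty_holder and carousel_front below 0.02 m and velocity of joint rotor between -0.1 and 0.1 rad/s and contact force between the fingers and rotor below 0.2 N), for 0.3 s.
2. the slim pipette hangs in the empty holder, let go (horizontal distance between slim_collar and empty_holder below 0.01 m and z of slim_collar in the frame of empty_holder between -0.004 and 0.003 m and angle between slim_pipette's own z axis and vertical below 0.1 rad and contact force between the fingers and slim_pipette below 0.2 N), for 0.3 s.
3. the drawer is pushed home (value of joint drawer below 0.003 m), for 0.2 s.
At the end, for the whole second after the job is handed in: Slim pipette hangs upright, at rest, in the once empty holder (collar within 10 mm of the seat's middle, flat on the fork within 3 mm, tilt under 0.1 rad); that holder is within 30 mm of the front point; drawer under 3 mm open; thick pipette still stands in the drawer's rack (horizontal distance between empty_holder and carousel_front below 0.03 m and horizontal distance between slim_collar and empty_holder below 0.01 m and z of slim_collar in the frame of empty_holder between -0.004 and 0.003 m and angle between slim_pipette's own z axis and vertical below 0.1 rad and linear speed of slim_pipette below 0.03 m/s and value of joint drawer below 0.003 m and z of thick_collar in the frame of drawer_rack between -0.006 and 0.006 m and angle between thick_pipette's own z axis and vertical below 0.15 rad); the robot touches nothing.
It fails at once if the thick pipette is lifted out of the rack (z of thick_collar in the frame of drawer_rack above 0.03 m).
It fails at once if the slim pipette is dropped or laid over (angle between slim_pipette's own z axis and vertical above 0.8 rad).
It fails at once if glassware is moved by more than 30 mm (distance of any of small_beaker, beaker, flask from where it was at the start of the episode above 0.03 m).
It also fails if it takes over 72 s, if anything falls off the work surface, if the arm or the gripper's body presses on something with over 40 N, if the wrist force passes 120 N, or if a joint passes its speed limit or range.

## Working session

There is one attempt and no reset: what is moved stays moved. The work goes in short steps, Python scripts to look and compute and a shell command to move; the robot and the scene stay as the last step left them, time stands still between calls to the robot, and variables do not carry over. Pictures are saved under pics/ and viewed, and the job is handed in when it is done.

```bash
ls; mkdir -p pics; python3 - <<'E'
from bench import *
import cv2, numpy as np
np.set_printoptions(precision=4,suppress=True)
o=get_obs(); print(o); print(grip_point_offset)
for n in ["side","top","wrist"]:
    m=camera_model(n); print(n,np.array(m["K"]).tolist(),m["distortion"]); print(np.array(m["pose"]))
    cv2.imwrite(f"pics/{n}0.png",camera(n))
E
```

```text
pics
{'time_s': 0.0, 'q': array([ 0.9567,  0.1816,  1.608 ,  0.    ,  1.3538, -0.2063]), 'dq': array([-0.0004, -0.0023,  0.0002,  0.0018,  0.0004,  0.0011]), 'joint_efforts': array([ -0.0002, -44.4888, -35.1322,  -0.0004,   0.0092,   0.    ]), 'eef_pos': array([0.2277, 0.5274, 0.2304]), 'eef_rot': array([-0.5907,  0.5911,  0.3878, -0.389 ]), 'wrist_force': array([-0.5012, -0.6353,  0.1623]), 'torque': array([-0.0155,  0.0335, -0.0431]), 'opening': 0.9985121683422656}
0.0187
side [[362.65058740323656, 0.0, 259.4610366149323], [0.0, 362.65058740323656, 188.59866110418895], [0.0, 0.0, 1.0]] [-0.109  0.     0.     0.     0.   ]
[[ 0.9963 -0.0743  0.0427  0.5099]
 [-0.0856 -0.8448  0.5283 -0.5212]
 [-0.0032 -0.53   -0.848   1.0888]
 [ 0.      0.      0.      1.    ]]
top [[412.6433365937925, 0.0, 249.04875131750427], [0.0, 412.6433365937925, 200.73949650712103], [0.0, 0.0, 1.0]] [-0.0563  0.      0.      0.      0.    ]
[[ 0.4133 -0.8566  0.3089  0.248 ]
 [-0.9106 -0.3901  0.1366 -0.046 ]
 [ 0.0035 -0.3377 -0.9412  1.1156]
 [ 0.      0.      0.      1.    ]]
wrist [[343.6830607907402, 0.0, 256.600534579314], [0.0, 343.6830607907402, 195.87837528312232], [0.0, 0.0, 1.0]] [0.0313 0.     0.     0.     0.    ]
[[ 0.3967  0.8702  0.2924  0.1522]
 [ 0.918  -0.3758 -0.127   0.5603]
 [-0.0007  0.3188 -0.9478  0.3733]
 [ 0.      0.      0.      1.    ]]
```

View pics/side0.png

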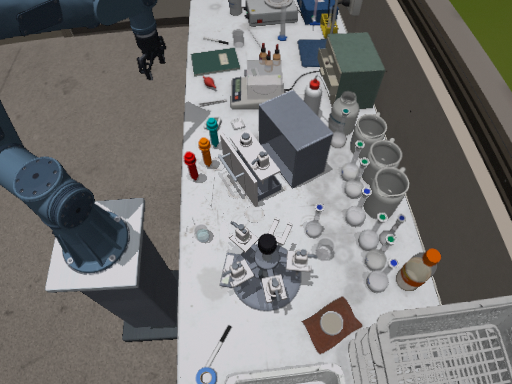

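View pics/top0.png

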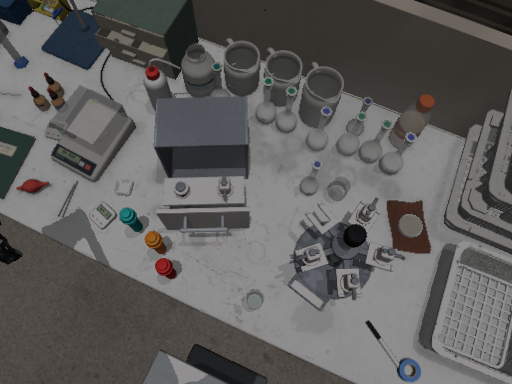

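View pics/wrist0.png

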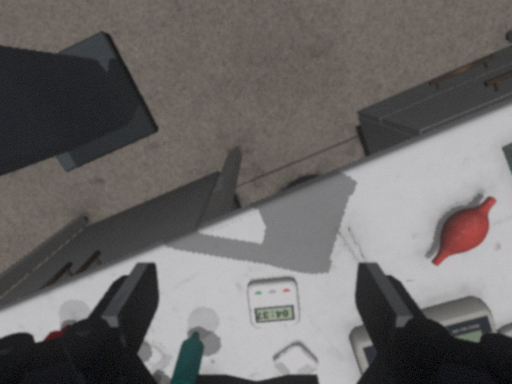

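```bash
cat > h.py <<'E'
import cv2, numpy as np
from bench import *
np.set_printoptions(precision=4,suppress=True)
def ray(n,px,m=None):
    m=m or camera_model(n); K=np.array(m["K"]);D=np.array(m["distortion"]);P=np.array(m["pose"])
    u=cv2.undistortPoints(np.array([[px]],float),K,D)[0,0]
    d=P[:3,:3]@np.array([u[0],u[1],1]); return P[:3,3],d/np.linalg.norm(d)
def onz(n,px,z,m=None):
    c,d=ray(n,px,m); return c+d*(z-c[2])/d[2]
def tri(rs):
    A=np.zeros((3,3));b=np.zeros(3)
    for c,d in rs:
        M=np.eye(3)-np.outer(d,d);A+=M;b+=M@c
    p=np.linalg.solve(A,b); return p,[np.linalg.norm((np.eye(3)-np.outer(d,d))@(p-c)) for c,d in rs]
def proj(n,p,m=None):
    m=m or camera_model(n);P=np.linalg.inv(np.array(m["pose"]))
    q,_=cv2.projectPoints(np.array(p,float).reshape(-1,1,3),cv2.Rodrigues(P[:3,:3])[0],P[:3,3],np.array(m["K"]),np.array(m["distortion"]))
    return q[:,0]
def crop(im,x0,y0,x1,y1,s,f):
    c=cv2.resize(im[y0:y1,x0:x1],None,fx=s,fy=s,interpolation=cv2.INTER_CUBIC)
    for x in range((x0//20+1)*20,x1,20): cv2.putText(c,str(x),(int((x-x0)*s),10),0,.35,(0,0,255),1); cv2.line(c,(int((x-x0)*s),12),(int((x-x0)*s),18),(0,0,255),1)
    for y in range((y0//20+1)*20,y1,20): cv2.putText(c,str(y),(0,int((y-y0)*s)+4),0,.35,(0,0,255),1)
    cv2.imwrite(f,c)
E
python3 - <<'E'
from h import *
t=cv2.imread("pics/top0.png");s=cv2.imread("pics/side0.png")
crop(t,280,180,420,310,5.5,"pics/tc.png")
crop(t,140,90,270,300,2.8,"pics/tcab.png")
crop(s,170,80,340,310,2.6,"pics/sc.png")
E
```

```text
(no output)
```

View pics/tc.png

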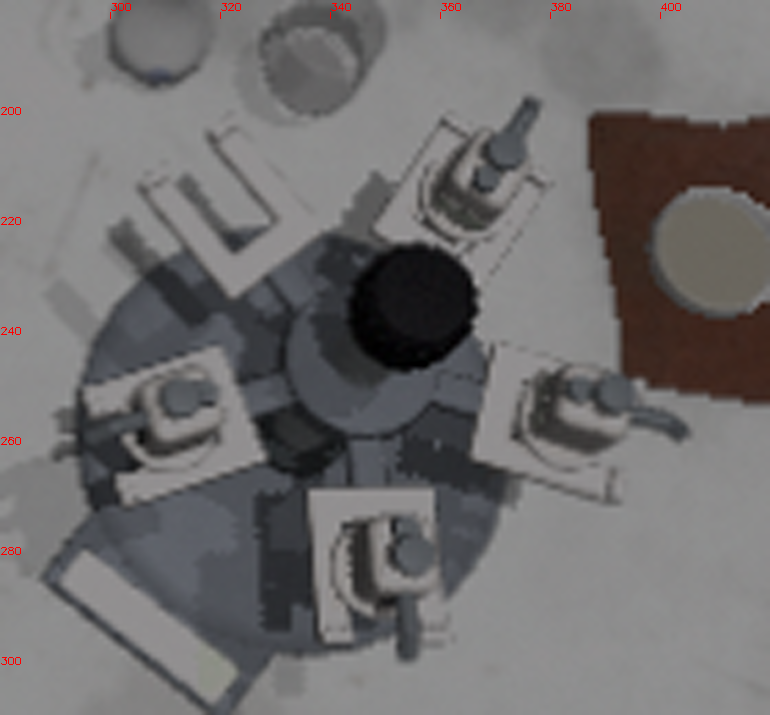

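View pics/tcab.png

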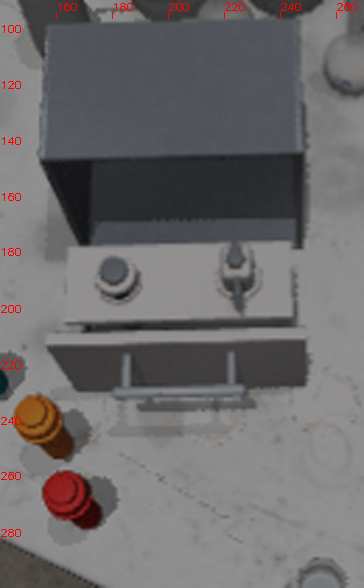

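View pics/sc.png

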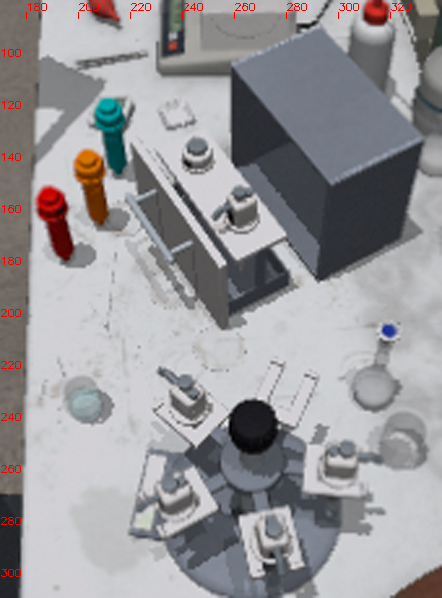

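```bash
python3 - <<'E'
from h import *
t=cv2.imread("pics/top0.png");s=cv2.imread("pics/side0.png")
# knob: dark blob; top disc fit via both views
for n,im,(x0,y0,x1,y1) in (("top",t,(330,215,380,255)),("side",s,(245,225,290,265))):
    g=im[y0:y1,x0:x1].max(2); m=(g<38).astype(np.uint8)
    k,l,st,c=cv2.connectedComponentsWithStats(m); i=1+np.argmax(st[1:,4]); print(n,st[i]+[x0,y0,0,0,0],c[i]+[x0,y0])
    print("mid knob z.252:",onz(n,c[i]+[x0,y0],.252))
# ledge strip
for px in [(295.5,280.5),(288,285),(322,301.5),(317.5,309)]: print("ledge",px,onz("top",px,.018))
P=lambda x,y:(280+x/5.5,180+y/5.5)
for a in [(40,577),(93,512),(222,715),(275,652)]: print("ledgecorner",onz("top",P(*a),.018))
for a in [(140,190),(232,297),(315,215),(238,125)]: print("fork",onz("top",P(*a),.16))
for a in [(228,250),(277,218)]: print("slotinner",onz("top",P(*a),.16))
C=lambda x,y:(140+x/2.8,90+y/2.8)
for a in [(67,247),(294,240),(296,318),(65,325)]: print("rack",onz("top",C(*a),.133))
for a in [(46,336),(305,328),(47,347),(306,341)]: print("panel top",onz("top",C(*a),.158))
for a in [(113,392),(243,390)]: print("handle",onz("top",C(*a),.125))
for a in [(115,268)]: print("thick top",onz("top",C(*a),.018+.151))
for a in [(236,251)]: print("slim button top",onz("top",C(*a),.196))
for a in [(322,567)]: print("sbeaker rim",onz("top",C(*a),.059))
S=lambda x,y:(170+x/2.6,80+y/2.6)
print("slim side",onz("side",S(241,190),.196)); print("thick side",onz("side",S(197,146),.169))
for a in [(132,192),(180,258)]: print("handle side",onz("side",S(*a),.125))
print("sbeaker side",onz("side",S(88,390),.059))
for a in [(277,362),(318,376)]: print("forktip side",onz("side",S(*a),.165))
E
```

```text
top [343 225  24  23 414] [354.0121 235.5628]
mid knob z.252: [ 0.5527 -0.161   0.252 ]
side [258 234  19  21 296] [266.7568 243.8176]
mid knob z.252: [ 0.5562 -0.1631  0.252 ]
ledge (295.5, 280.5) [ 0.4547 -0.0916  0.018 ]
ledge (288, 285) [ 0.4356 -0.0781  0.018 ]
ledge (322, 301.5) [ 0.4326 -0.1758  0.018 ]
ledge (317.5, 309) [ 0.4099 -0.172   0.018 ]
ledgecorner [ 0.435  -0.0762  0.018 ]
ledgecorner [ 0.4745 -0.0876  0.018 ]
ledgecorner [ 0.4106 -0.1798  0.018 ]
ledgecorner [ 0.4483 -0.1922  0.018 ]
fork [ 0.586  -0.0471  0.16  ]
fork [ 0.5571 -0.1019  0.16  ]
fork [ 0.6073 -0.122   0.16  ]
fork [ 0.6326 -0.0758  0.16  ]
slotinner [ 0.5763 -0.0927  0.16  ]
slotinner [ 0.5991 -0.1072  0.16  ]
rack [0.5356 0.3224 0.133 ]
rack [0.6288 0.1345 0.133 ]
rack [0.5601 0.1011 0.133 ]
rack [0.4677 0.2877 0.133 ]
panel top [0.4462 0.2896 0.158 ]
panel top [0.547  0.0863 0.158 ]
panel top [0.4377 0.2839 0.158 ]
panel top [0.5364 0.0806 0.158 ]
handle [0.4317 0.2214 0.125 ]
handle [0.4814 0.117  0.125 ]
thick top [0.5249 0.2606 0.169 ]
slim button top [0.5743 0.1642 0.196 ]
sbeaker rim [ 0.3767 -0.0082  0.059 ]
slim side [0.5758 0.1633 0.196 ]
thick side [0.5286 0.2589 0.169 ]
handle side [0.4412 0.227  0.125 ]
handle side [0.4971 0.1199 0.125 ]
sbeaker side [ 0.3747 -0.0171  0.059 ]
forktip side [ 0.5961 -0.0528  0.165 ]
forktip side [ 0.6387 -0.0738  0.165 ]
```

```bash
python3 - <<'E'
from h import *
from scipy.spatial.transform import Rotation as R
o=get_obs();q=o["eef_rot"];M=R.from_quat([q[1],q[2],q[3],q[0]]).as_matrix();print(M)
P=camera_model("wrist")["pose"];print("cam in tool",M.T@(np.array(P)[:3,3]-o["eef_pos"]), M.T@np.array(P)[:3,:3])
E
```

```text
[[ 0.3966 -0.0008 -0.918 ]
 [ 0.918  -0.0011  0.3966]
 [-0.0013 -1.      0.0003]]
cam in tool [ 0.     -0.1428  0.0824] [[ 1.     -0.0004  0.0008]
 [-0.0009 -0.3191  0.9477]
 [-0.0001 -0.9477 -0.3191]]
```

```bash
python3 -m jog '[[0,-37,0,0,0,0,-1],[0,-37,0,0,0,0,-1],[0,-36,0,0,0,0,-1],[-26,0,-30,0,0,0,-1],[-26,0,-30,0,0,0,-1],[-26,0,-30,0,0,0,-1],[-26,0,-30,0,0,0,-1],[-26,0,-30,0,0,0,-1]]'; python3 -m jog '[[-26,0,-30,0,0,0,-1],[-26,0,-30,0,0,0,-1],[-26,0,-30,0,0,0,-1],[-26,0,-30,0,0,0,-1],[-26,0,-30,0,0,0,-1],[-26,0,-30,0,0,0,-1],[-26,0,-30,0,0,0,-1],[-26,0,-30,0,0,0,-1]]'
```

```text
time_s: 0.82
eef_pos: [0.3142, 0.3474, 0.3411]
eef_rot: [-0.591, 0.591, 0.389, -0.389]
wrist_force: [1.0, 0.4, -0.3]
opening: 0.997
time_s: 1.48
eef_pos: [0.4523, 0.061, 0.3413]
eef_rot: [-0.591, 0.591, 0.388, -0.388]
wrist_force: [1.0, 1.5, 0.0]
opening: 0.998
```

```bash
cat >> h.py <<'E'
from scipy.spatial.transform import Rotation as R
def tool():
    o=get_obs();q=o["eef_rot"];M=R.from_quat([q[1],q[2],q[3],q[0]]).as_matrix();return o,M
def go(p,a=None):
    o,M=tool();d=np.array(p)-o["eef_pos"]
    xa=np.degrees(np.arctan2(M[1,0],M[0,0]))
    print("t",o["time_s"],"pos",o["eef_pos"],"xang",xa,"q",o["q"],"op",round(o["opening"],3),"F",o["wrist_force"])
    print("tool shift mm now",1e3*M.T@d,"norm",1e3*np.linalg.norm(d), "tilt",M[:,1])
    if a is not None:
        r=np.radians(a);N=np.array([[np.cos(r),0,-np.sin(r)],[np.sin(r),0,np.cos(r)],[0,-1,0]])
        t=(a-xa+180)%360-180
        print("turn about tool y deg",-t,"shift mm in turned tool",1e3*N.T@d, "residual rotvec to target(tool,deg)",np.degrees(R.from_matrix(M.T@N).as_rotvec()))
E
python3 - <<'E'
from h import *
go((.554,-.162,.34),0)
E
```

```text
t 1.4833 pos [0.4523 0.061  0.3413] xang 66.6227675460479 q [-0.1272 -0.1691  1.7393  0.0001  1.5712 -1.29  ] op 0.998 F [1.0008 1.5066 0.0468]
tool shift mm now [-164.2907    1.2775 -181.8511] norm 245.07732348458896 tilt [ 0.0002  0.0001 -1.    ]
turn about tool y deg 66.6227675460479 shift mm in turned tool [ 101.7359    1.2716 -222.9598] residual rotvec to target(tool,deg) [ 0.0038 66.6228  0.015 ]
```

```bash
python3 -m jog '[[-27,0,-30,0,0,0,-1],[-27,0,-30,0,0,0,-1],[-27,0,-30,0,0,0,-1],[-27,0,-30,0,0,0,-1],[0,0,0,0,7,0,-1],[0,0,0,0,7,0,-1],[0,0,0,0,7,0,-1],[0,0,0,0,7,0,-1]]'; python3 -m jog '[[0,0,0,0,7,0,-1],[0,0,0,0,7,0,-1],[0,0,0,0,7,0,-1],[0,0,0,0,7,0,-1],[0,0,0,0,7,0,-1],[0,0,0,0,3.6,0,-1],[0,0,0,0,0,0,-1]]'
python3 - <<'E'
from h import *
import pickle
go((.554,-.162,.34),0)
m=camera_model("wrist");im=camera("wrist");cv2.imwrite("pics/w1.png",im);pickle.dump(m,open("w1.pkl","wb"))
print(proj("wrist",[(.554,-.162,.27)],m))
E
```

```text
time_s: 2.15
eef_pos: [0.5192, -0.0843, 0.3407]
eef_rot: [0.668, -0.668, -0.231, 0.232]
wrist_force: [-0.1, 0.0, -0.4]
opening: 1.0
time_s: 2.73
eef_pos: [0.5191, -0.0838, 0.3409]
eef_rot: [0.707, -0.707, 0.001, -0.0]
wrist_force: [-0.2, -0.4, -0.0]
opening: 0.999
t 2.7333 pos [ 0.5191 -0.0838  0.3409] xang -0.09139216425741263 q [-0.3859 -0.0016  1.5846  0.      1.5593 -0.3843] op 0.999 F [-0.1555 -0.3615 -0.0111]
tool shift mm now [ 34.9778   0.8999 -78.1866] norm 85.65868093850219 tilt [-0.0006  0.0003 -1.    ]
turn about tool y deg -0.0913921642573996 shift mm in turned tool [ 34.8525   0.942  -78.2421] residual rotvec to target(tool,deg) [-0.0148 -0.0914 -0.0359]
[[304.5983 310.2862]]
```

View pics/w1.png

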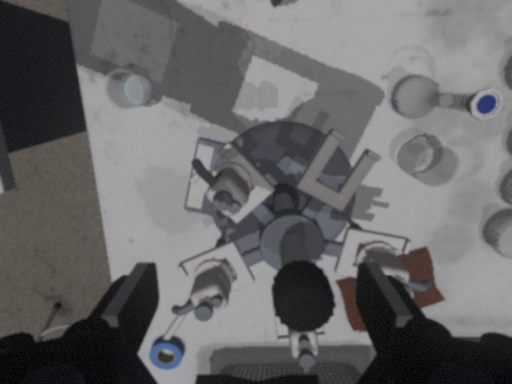

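```bash
python3 - <<'E'
from h import *
import pickle
m=pickle.load(open("w1.pkl","rb"));im=cv2.imread("pics/w1.png")
g=im[255:340,262:345].max(2);M=(g<30).astype(np.uint8)
k,l,st,c=cv2.connectedComponentsWithStats(M);i=1+np.argmax(st[1:,4]);print(st[i]+[262,255,0,0,0])
b=(l==i);ys,xs=np.nonzero(b)
w=[(y+255,xs[ys==y].min()+262,xs[ys==y].max()+262) for y in range(ys.min(),ys.max()+1,4)];print(w)
yb=ys.max()+255; print("far edge",onz("wrist",(303.5,yb+.5),.267,m))
L,Rr=xs.min()+262,xs.max()+262
for y in (295,303): print("l,r",onz("wrist",(L-.5,y),.266,m),onz("wrist",(Rr+.5,y),.266,m))
crop(im,170,110,400,290,3.4,"pics/w1c.png")
E
```

```text
[276 261  57  50 930]
[(261, np.int64(302), np.int64(304)), (265, np.int64(287), np.int64(313)), (269, np.int64(283), np.int64(317)), (273, np.int64(279), np.int64(321)), (277, np.int64(280), np.int64(325)), (281, np.int64(276), np.int64(325)), (285, np.int64(279), np.int64(327)), (289, np.int64(289), np.int64(327)), (293, np.int64(322), np.int64(330)), (297, np.int64(328), np.int64(331)), (301, np.int64(324), np.int64(331)), (305, np.int64(325), np.int64(329)), (309, np.int64(330), np.int64(330))]
far edge [ 0.5537 -0.1644  0.267 ]
l,r [ 0.5327 -0.1517  0.266 ] [ 0.5746 -0.1517  0.266 ]
l,r [ 0.5328 -0.1586  0.266 ] [ 0.5751 -0.1586  0.266 ]
```

View pics/w1c.png

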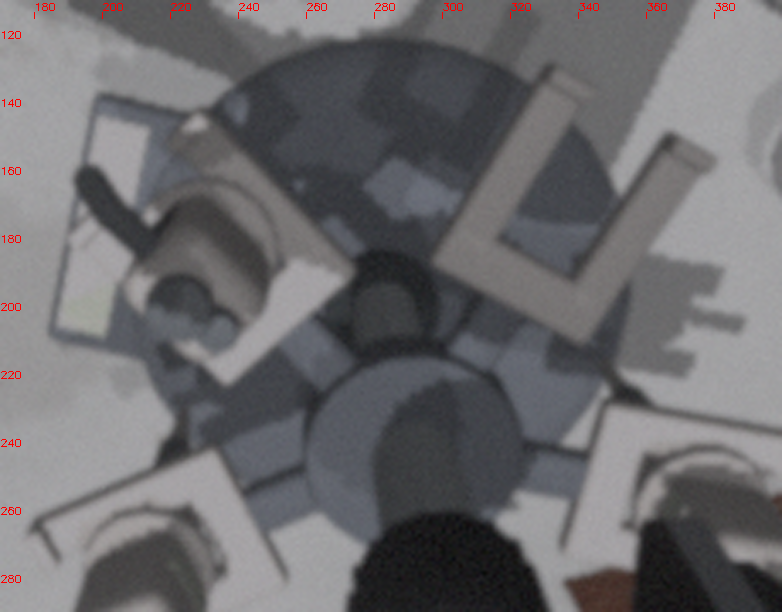

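```bash
python3 - <<'E'
from h import *
import pickle
m=pickle.load(open("w1.pkl","rb"));im=cv2.imread("pics/w1.png")
P=lambda x,y:(170+x/3.4,110+y/3.4)
f=lambda x,y,z:onz("wrist",P(x,y),z,m)[:2]
ang=lambda v:np.degrees(np.arctan2(v[1],v[0]))
a,b,c,d=f(432,262,.16),f(535,85,.16),f(582,346,.16),f(712,165,.16)
s1,s2=f(497,240,.16),f(573,281,.16)
print(a,b,c,d,s1,s2); print(ang(b-a),ang(d-c),ang(a-c)-90, np.linalg.norm(a-c),"slotback",(s1+s2)/2)
A=np.array([.554,-.162]); print("ang back mid",ang((a+c)/2-A),np.linalg.norm((a+c)/2-A),ang((s1+s2)/2-A),np.linalg.norm((s1+s2)/2-A))
l1,l2=f(95,95,.018),f(50,335,.018); print(l1,l2,np.linalg.norm(l1-l2),ang((l1+l2)/2-A),np.linalg.norm((l1+l2)/2-A),"normal",ang(l1-l2)+90)
# base disc right/top contour
pts=np.array([f(*p,.018) for p in [(270,60),(310,46),(380,39),(450,48),(510,75),(600,150),(622,190),(630,260)]])
B=np.c_[2*pts,np.ones(len(pts))];s=np.linalg.lstsq(B,(pts**2).sum(1),rcond=None)[0];print("base centre",s[:2],np.sqrt(s[2]+s[:2]@s[:2]))
E
```

```text
[ 0.5587 -0.101 ] [ 0.5852 -0.0501] [ 0.6041 -0.1271] [ 0.6362 -0.0727] [ 0.5772 -0.0944] [ 0.5999 -0.1069]
62.51382137845026 59.41249136947397 60.03782522782154 0.05230059966924815 slotback [ 0.5885 -0.1006]
ang back mid 60.248550826732696 0.0552175322511026 60.6158954004673 0.07041224085225632
[ 0.4398 -0.075 ] [ 0.415  -0.1767] 0.1047157510431175 164.04856197759332 0.1316369315067529 normal 166.28570623419364
base centre [ 0.5527 -0.1616] 0.10876638012319101
```

```bash
python3 -m jog '[[17.5,0,-39,0,0,0,-1],[17.5,0,-39,0,0,0,-1],[0,0,0,0,0,0,-1],[0,30,0,0,0,0,-1],[0,30,0,0,0,0,-1],[0,25,0,0,0,0,-1],[0,15,0,0,0,0,-1],[0,0,0,0,0,0,-1]]'; python3 -c "
from h import *
go((.554,-.162,.239),0)
cv2.imwrite('pics/t1.png',camera('top'));crop(cv2.imread('pics/t1.png'),270,150,430,310,3.5,'pics/t1c.png')"
```

```text
time_s: 3.45
eef_pos: [0.5511, -0.1588, 0.2366]
eef_rot: [0.708, -0.706, 0.002, 0.003]
wrist_force: [0.2, 0.4, -0.9]
opening: 0.999
t 3.45 pos [ 0.5511 -0.1588  0.2366] xang 0.14285786183225704 q [-0.4873  0.1786  1.5986 -0.      1.3725 -0.4898] op 0.999 F [ 0.1661  0.3872 -0.8967]
tool shift mm now [ 2.8284 -2.4398 -3.246 ] norm 4.948615898145797 tilt [-0.0072  0.0038 -1.    ]
turn about tool y deg 0.14285786183225468 shift mm in turned tool [ 2.8539 -2.4071 -3.2481] residual rotvec to target(tool,deg) [-0.2169  0.1421 -0.4108]
```

View pics/t1c.png

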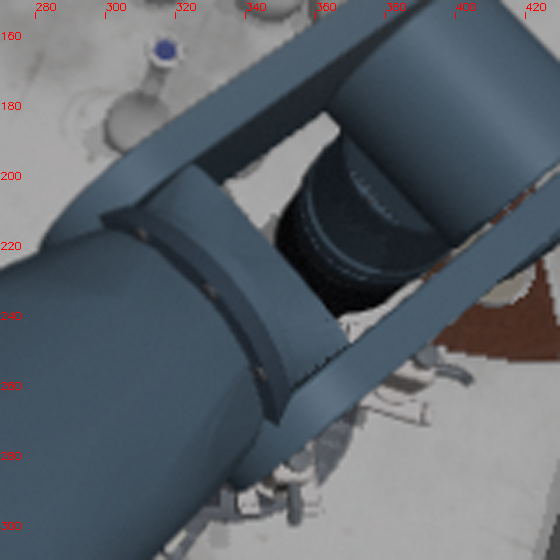

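```bash
python3 -m jog '[[2.5,-2,-3,0,0,0,-1],[0,0,0,0,0,0,-1],[0,0,0,0,0,0,1],[0,0,0,0,0,0,1],[0,0,0,0,0,0,1],[0,0,0,0,0,0,1],[0,0,0,0,0,0,1],[0,0,0,0,0,0,1]]'; python3 -c "
from h import *
go((.554,-.162,.239),0)"
```

```text
time_s: 4.17
eef_pos: [0.5545, -0.163, 0.2445]
eef_rot: [-0.707, 0.707, -0.001, -0.001]
wrist_force: [-7.8, 1.3, 9.5]
opening: 0.494
t 4.1667 pos [ 0.5545 -0.163   0.2445] xang 0.04974225330055226 q [-0.4899  0.1783  1.5827 -0.0021  1.3831 -0.4904] op 0.494 F [-7.7541  1.3124  9.4506]
tool shift mm now [-0.4913  5.5225  0.9543] norm 5.625856128636585 tilt [-0.0032 -0.0006 -1.    ]
turn about tool y deg 0.0497422533005647 shift mm in turned tool [-0.5099  5.5215  0.9507] residual rotvec to target(tool,deg) [ 0.0333  0.0498 -0.1838]
```

```bash
python3 -m jog '[[0,-2,0,0,0,0,1],[0,0,0,0,-4,0,1],[0,0,0,0,-6,0,1],[0,0,0,0,-7,0,1],[0,0,0,0,-7,0,1],[0,0,0,0,-7,0,1],[0,0,0,0,-7,0,1],[0,0,0,0,-7,0,1]]'; python3 -m jog '[[0,0,0,0,-7,0,1],[0,0,0,0,-7,0,1],[0,0,0,0,-7,0,1],[0,0,0,0,-7,0,1],[0,0,0,0,-7,0,1],[0,0,0,0,-7,0,1],[0,0,0,0,-7,0,1],[0,0,0,0,-6,0,1]]'; python3 -m jog '[[0,0,0,0,-5,0,1],[0,0,0,0,0,0,1],[0,0,0,0,0,0,1]]'; python3 -c "
from h import *
go((.554,-.162,.239),105)
cv2.imwrite('pics/s2.png',camera('side'));crop(cv2.imread('pics/s2.png'),170,180,350,320,4,'pics/s2c.png')"
```

```text
time_s: 4.83
eef_pos: [0.555, -0.1627, 0.2446]
eef_rot: [0.653, -0.652, -0.272, 0.274]
wrist_force: [-2.0, 0.2, -1.0]
opening: 0.492
time_s: 5.5
eef_pos: [0.5553, -0.1621, 0.2446]
eef_rot: [0.453, -0.452, -0.543, 0.543]
wrist_force: [-3.3, 3.7, -1.8]
opening: 0.488
time_s: 5.75
eef_pos: [0.5553, -0.162, 0.2446]
eef_rot: [0.432, -0.43, -0.561, 0.561]
wrist_force: [-3.8, 3.6, -2.8]
opening: 0.494
t 5.75 pos [ 0.5553 -0.162   0.2446] xang 104.91638776548228 q [-0.489   0.1788  1.5819  0.0001  1.3831 -2.3202] op 0.494 F [-3.8368  3.5805 -2.7544]
tool shift mm now [0.3422 5.6145 1.2497] norm 5.762094770646005 tilt [-0.002   0.0012 -1.    ]
turn about tool y deg -0.08361223451771593 shift mm in turned tool [0.3532 5.612  1.2581] residual rotvec to target(tool,deg) [-0.0906 -0.0835  0.0939]
```

View pics/s2c.png

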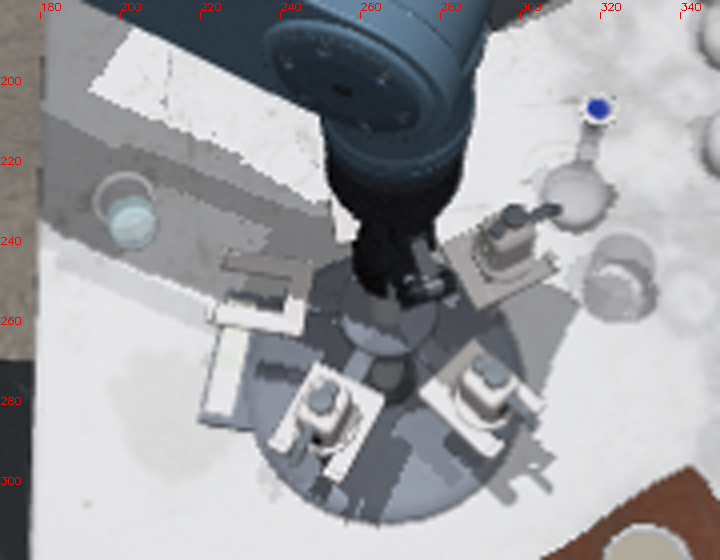

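```bash
python3 -m jog '[[0,0,0,0,0,0,-1],[0,0,0,0,0,0,-1],[0,0,0,0,0,0,-1],[0,0,0,0,0,0,-1],[0,0,0,0,0,0,-1],[0,-15,0,0,0,0,-1],[0,-35,0,0,0,0,-1],[0,-40,0,0,0,0,-1]]'; python3 -c "
from h import *
go((.554,-.162,.239),105)
cv2.imwrite('pics/w3.png',camera('wrist'))
cv2.imwrite('pics/s3.png',camera('side'));crop(cv2.imread('pics/s3.png'),170,180,350,320,4,'pics/s3c.png')"
```

```text
time_s: 6.47
eef_pos: [0.5547, -0.1623, 0.3337]
eef_rot: [0.432, -0.429, -0.561, 0.561]
wrist_force: [1.2, -1.3, -0.3]
opening: 0.997
t 6.4667 pos [ 0.5547 -0.1623  0.3337] xang 104.99889686778744 q [-0.4898  0.1256  1.4647  0.      1.5569 -2.3224] op 0.997 F [ 1.2365 -1.2504 -0.3077]
tool shift mm now [ 0.0694 94.7305  0.2463] norm 94.73088389005497 tilt [-0.0049  0.0027 -1.    ]
turn about tool y deg -0.001103132212563196 shift mm in turned tool [ 0.4355 94.7278  0.6314] residual rotvec to target(tool,deg) [-0.2329 -0.0007  0.2215]
```

View pics/w3.png

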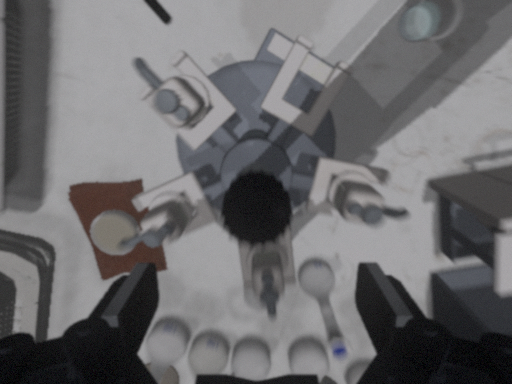

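```bash
python3 -m jog '[[0,-10,0,0,0,0,-1],[0,0,0,0,0,0,-1],[0,0,0,0,0,0,-1]]'; python3 -c "
from h import *
import pickle
m=camera_model('wrist');im=camera('wrist');cv2.imwrite('pics/w4.png',im);pickle.dump(m,open('w4.pkl','wb'))
crop(im,170,20,370,220,3,'pics/w4c.png')
print(proj('wrist',[(.555,-.162,.27)],m))"
```

```text
time_s: 6.82
eef_pos: [0.5559, -0.1628, 0.3451]
eef_rot: [0.43, -0.43, -0.561, 0.561]
wrist_force: [0.3, -0.1, -0.8]
opening: 1.003
[[257.5293 207.3326]]
```

View pics/w4c.png

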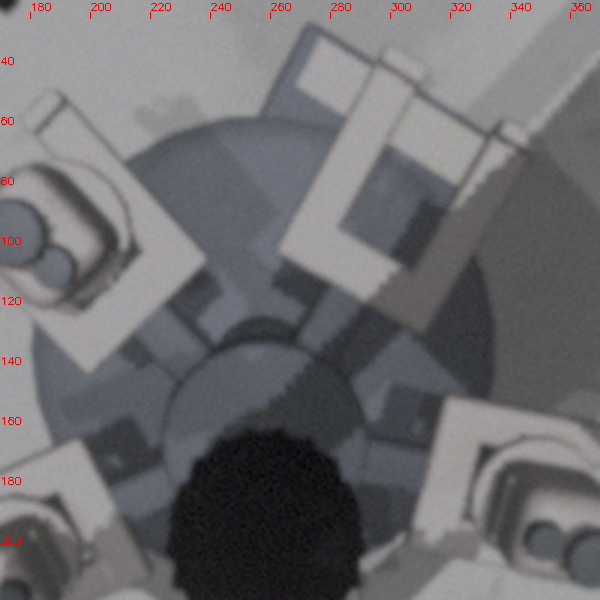

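```bash
python3 - <<'E'
from h import *
import pickle
m=pickle.load(open("w4.pkl","rb"))
P=lambda x,y:(170+x/3,20+y/3)
f=lambda x,y,z:onz("wrist",P(x,y),z,m)[:2]
ang=lambda v:np.degrees(np.arctan2(v[1],v[0]))
A=np.array([.555,-.162])
a,b,c,d=f(280,247,.16),f(374,65,.16),f(425,332,.16),f(528,155,.16)
print(a,b,c,d,ang(b-a),ang(d-c),ang(c-a)+90,np.linalg.norm(a-c),np.linalg.norm(b-d),np.linalg.norm(b-a))
e,g,h,k=f(340,228,.16),f(410,90,.16),f(410,270,.16),f(490,137,.16)
print(e,g,h,k,ang(g-e),ang(k-h))
for p,r in (((a+c)/2,.055),((b+d)/2,.12),((e+h)/2,.07)): print(p,ang(p-A),np.linalg.norm(p-A))
l1,l2=f(312,22,.018),f(528,148,.018)
l0=f(260,115,.018)
print("ledge corner",l1,ang(l1-l0))
pts=np.array([f(*p,.018) for p in [(130,160),(200,123),(250,117),(300,122),(492,290),(492,330),(32,350)]])
B=np.c_[2*pts,np.ones(len(pts))];s=np.linalg.lstsq(B,(pts**2).sum(1),rcond=None)[0];print("base centre",s[:2],np.sqrt(s[2]+s[:2]@s[:2]))
E
```

```text
[ 0.4937 -0.1727] [ 0.4378 -0.1598] [ 0.5068 -0.1217] [ 0.4494 -0.1083] 167.0468270118278 166.89734675236178 165.5951662673975 0.05260152730185074 0.05273907764282788 0.05736597130139247
[ 0.4836 -0.1565] [ 0.4414 -0.1477] [ 0.49   -0.1321] [ 0.4475 -0.1209] 168.23552130726378 165.26267332203153
[ 0.5003 -0.1472] 164.8579369202699 0.056715418685705954
[ 0.4436 -0.1341] 165.92779405667966 0.11485640723286551
[ 0.4868 -0.1443] 165.42731345659305 0.07048466825501166
ledge corner [ 0.4124 -0.1787] 163.73063535731472
base centre [ 0.5536 -0.1611] 0.10535023293964983
```

```bash
python3 -c "
from h import *
go((.5745,.164,.34),116.4)"
```

```text
t 6.8667 pos [ 0.5557 -0.1627  0.3443] xang 105.02568170936539 q [-0.4897  0.1208  1.4494 -0.      1.5729 -2.3227] op 1.004 F [ 0.1884 -0.3083  0.1064]
tool shift mm now [ 310.6429    4.5261 -102.8843] norm 327.26854664188863 tilt [-0.0013  0.0007 -1.    ]
turn about tool y deg -11.37431829063462 shift mm in turned tool [ 284.2565    4.33   -162.124 ] residual rotvec to target(tool,deg) [ -0.057  -11.3743   0.063 ]
```

```bash
python3 -m jog '[[35,0,-11,0,0,0,-1],[38,0,-13,0,0,0,-1],[38,0,-13,0,0,0,-1],[38,0,-13,0,0,0,-1],[38,0,-13,0,0,0,-1],[38,0,-13,0,0,0,-1],[38,0,-13,0,0,0,-1],[30,0,-9,0,0,0,-1]]';python3 -m jog '[[18,0,-5,0,0,0,-1],[0,0,0,0,-6,0,-1],[0,0,0,0,-5.4,0,-1],[0,0,0,0,0,0,-1],[0,0,0,0,0,0,-1]]'; python3 -c "
from h import *
import pickle
go((.5745,.164,.34),116.4)
m=camera_model('wrist');im=camera('wrist');cv2.imwrite('pics/w5.png',im);pickle.dump(m,open('w5.pkl','wb'))
print(proj('wrist',[(.5745,.164,.196),(.5745,.164,.133),(.527,.26,.169)],m))"
```

```text
time_s: 7.53
eef_pos: [0.5738, 0.1485, 0.3438]
eef_rot: [0.431, -0.429, -0.561, 0.562]
wrist_force: [-0.4, -1.3, 0.7]
opening: 0.997
time_s: 7.95
eef_pos: [0.5744, 0.1643, 0.344]
eef_rot: [0.374, -0.373, -0.6, 0.601]
wrist_force: [0.1, -0.1, -0.1]
opening: 0.998
t 7.95 pos [0.5744 0.1643 0.344 ] xang 116.2818170161458 q [ 0.0801  0.1637  1.4019 -0.      1.5781 -1.9494] op 0.998 F [ 0.1354 -0.0984 -0.1261]
tool shift mm now [-0.3006  4.0173 -0.0031] norm 4.028513540124344 tilt [-0.0021 -0.0002 -1.    ]
turn about tool y deg -0.11818298385421144 shift mm in turned tool [-0.2976  4.0175  0.0055] residual rotvec to target(tool,deg) [-0.1141 -0.1181  0.0428]
[[255.669  179.0985]
 [255.7937 162.8556]
 [368.4914 171.2217]]
```

View pics/w5.png

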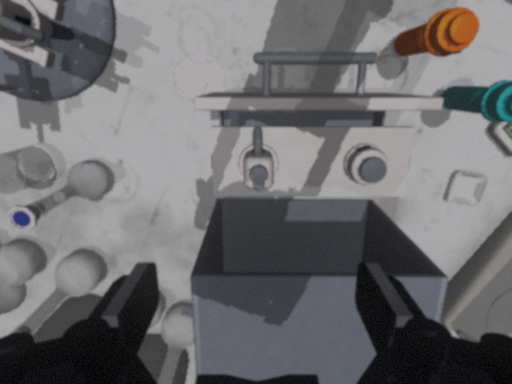

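```bash
python3 -c "
from h import *
im=cv2.imread('pics/w5.png');crop(im,190,40,430,215,3.3,'pics/w5c.png')"
```

```text
(no output)
```

View pics/w5c.png

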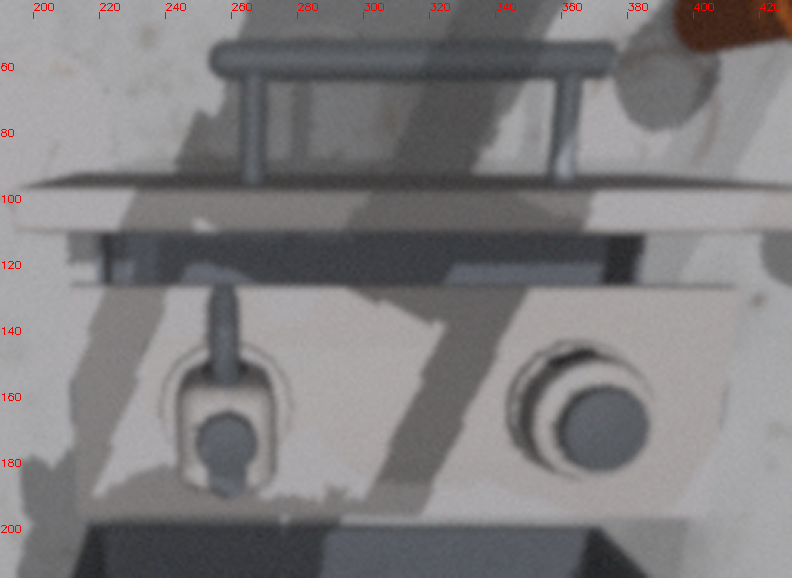

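```bash
python3 - <<'E'
from h import *
import pickle
m=pickle.load(open("w5.pkl","rb"))
P=lambda x,y:(190+x/3.3,40+y/3.3)
f=lambda x,y,z:onz("wrist",P(x,y),z,m)[:2]
ang=lambda v:np.degrees(np.arctan2(v[1],v[0]))
print("button",f(226,437,.196))
l,r,t=f(160,400,.139),f(292,400,.139),f(226,342,.139); print("collar",l,r,np.linalg.norm(r-l),t)
x=np.array([np.cos(np.radians(26.4)),np.sin(np.radians(26.4))]); print("collar from t",t+x*.021)
print("panel dir",ang(f(790,188,.158)-f(15,188,.158)),ang(f(735,286,.133)-f(80,284,.133)),ang(f(600,60,.125)-f(225,60,.125)))
p=[f(80,284,.133),f(735,286,.133),f(685,517,.133),f(78,517,.133)]
print(p,np.mean(p,0)); print("front mid",(p[0]+p[1])/2+.037*x)
print("thick",f(605,428,.169)); print("handle",f(212,60,.125),f(615,60,.125),(f(212,60,.125)+f(615,60,.125))/2)
print("rest dir",ang(f(225,300,.17)-f(227,437,.196)))
E
```

```text
button [0.568  0.1635]
collar [0.5796 0.1466] [0.5613 0.1836] 0.04130055587751791 [0.5542 0.157 ]
collar from t [0.573  0.1664]
panel dir 116.1189966896136 115.98291127223263 116.05652494213116
[array([0.559 , 0.1093]), array([0.471 , 0.2898]), array([0.5403, 0.3181]), array([0.6284, 0.1395])] [0.5497 0.2142]
front mid [0.5481 0.216 ]
thick [0.5237 0.2633]
handle [0.4834 0.1174] [0.4313 0.2241] [0.4574 0.1708]
rest dir -152.9243994913667
```

```bash
python3 -m jog '[[1.5,30,0.5,0,0,0,-1],[0,38,0,0,0,0,-1],[0,38,0,0,0,0,-1],[0,38,0,0,0,0,-1],[0,28,0,0,0,0,-1],[0,14,0,0,0,0,-1],[0,0,0,0,0,0,-1],[0,0,0,0,0,0,-1]]'; python3 -c "
from h import *
go((.573,.1655,.147),116.1)
cv2.imwrite('pics/w6.png',camera('wrist'))"
```

```text
time_s: 8.67
eef_pos: [0.5732, 0.1649, 0.1586]
eef_rot: [0.374, -0.373, -0.6, 0.601]
wrist_force: [0.2, -0.7, 0.7]
opening: 0.999
t 8.6667 pos [0.5732 0.1649 0.1586] xang 116.30255084594681 q [ 0.0813  0.3013  1.6143  0.      1.2281 -1.9486] op 0.999 F [ 0.2255 -0.6673  0.6896]
tool shift mm now [ 0.6407 11.5921 -0.0949] norm 11.61019780989865 tilt [-0.002  -0.0002 -1.    ]
turn about tool y deg 0.20255084594680284 shift mm in turned tool [ 0.6498 11.5918 -0.0705] residual rotvec to target(tool,deg) [-0.1094  0.2026  0.0433]
```

View pics/w6.png

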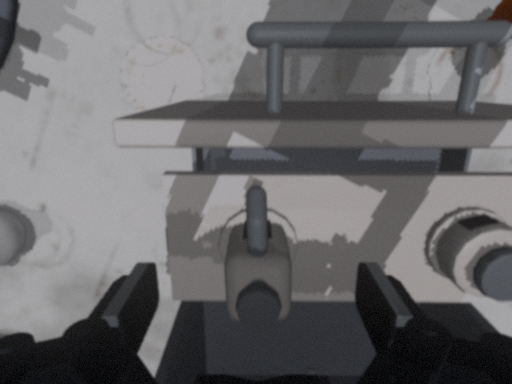

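```bash
python3 -m jog '[[0.5,11.5,0,0,0,0,-1],[0,0,0,0,0,0,-1],[0,0,0,0,0,0,1],[0,0,0,0,0,0,1],[0,0,0,0,0,0,1],[0,0,0,0,0,0,1],[0,0,0,0,0,0,1],[0,0,0,0,0,0,1]]'; python3 -m jog '[[0,0,0,0,0,0,1],[0,0,0,0,0,0,1]]'; python3 -c "
from h import *
go((.573,.1655,.147),116.1)
cv2.imwrite('pics/w7.png',camera('wrist'))"
```

```text
time_s: 9.38
eef_pos: [0.5739, 0.1657, 0.1484]
eef_rot: [-0.372, 0.373, 0.601, -0.601]
wrist_force: [0.2, -0.5, 2.9]
opening: 0.319
time_s: 9.55
eef_pos: [0.5739, 0.1657, 0.1484]
eef_rot: [-0.372, 0.373, 0.601, -0.601]
wrist_force: [0.1, -0.1, 3.3]
opening: 0.32
t 9.55 pos [0.5739 0.1657 0.1484] xang 116.43373411501322 q [ 0.0827  0.313   1.6217 -0.0002  1.2057 -1.9493] op 0.32 F [ 0.065  -0.1143  3.3223]
tool shift mm now [0.1988 1.374  0.9275] norm 1.669596916577696 tilt [ 0.0011 -0.0001 -1.    ]
turn about tool y deg 0.3337341150132147 shift mm in turned tool [0.1925 1.375  0.9273] residual rotvec to target(tool,deg) [ 0.056   0.3338 -0.0339]
```

View pics/w7.png

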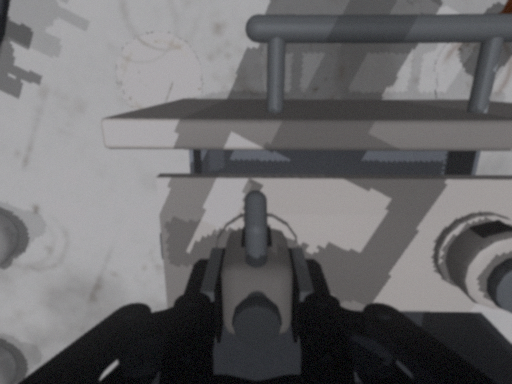

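```bash
python3 -m jog '[[0,-10,0,0,0,0,1],[0,-25,0,0,0,0,1],[0,-35,0,0,0,0,1],[0,-35,0,0,0,0,1],[0,-35,0,0,0,0,1],[0,-35,0,0,0,0,1],[0,-35,0,0,0,0,1],[0,-22,0,0,0,0,1]]'; python3 -c "
from h import *
go((.4675,-.1396,.38),76)
cv2.imwrite('pics/w8.png',camera('wrist'));cv2.imwrite('pics/s8.png',camera('side'));crop(cv2.imread('pics/s8.png'),170,80,340,310,2.6,'pics/s8c.png')"
```

```text
time_s: 10.27
eef_pos: [0.5736, 0.1661, 0.3841]
eef_rot: [-0.371, 0.373, 0.602, -0.6]
wrist_force: [0.8, -0.5, -0.1]
opening: 0.322
t 10.2667 pos [0.5736 0.1661 0.3841] xang 116.44953841702379 q [ 0.0831  0.1478  1.3423  0.0003  1.6477 -1.9493] op 0.322 F [ 0.7551 -0.5296 -0.0782]
tool shift mm now [-226.4136    3.5472  231.1897] norm 323.6114836342229 tilt [ 0.0036  0.0007 -1.    ]
turn about tool y deg 40.4495384170238 shift mm in turned tool [-322.2808    4.1326   29.0245] residual rotvec to target(tool,deg) [ 0.2158 40.4496  0.0148]
```

View pics/s8c.png

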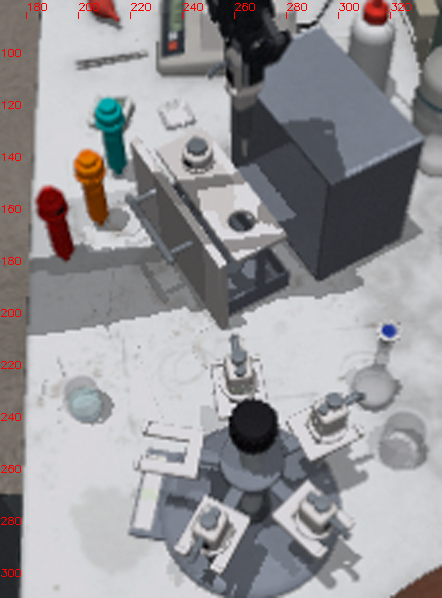

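View pics/w8.png

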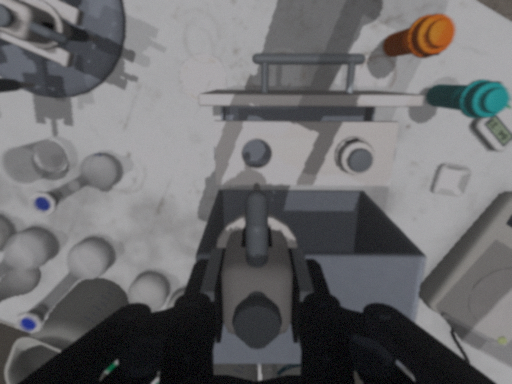

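```bash
python3 -m jog '[[-15,0,15,0,0,0,1],[-25,0,25.5,0,0,0,1],[-28,0,28.5,0,0,0,1],[-28,0,28.5,0,0,0,1],[-28,0,28.5,0,0,0,1],[-28,0,28.5,0,0,0,1],[-28,0,28.5,0,0,0,1],[-25,0,25.5,0,0,0,1]]'; python3 -m jog '[[-20,0,22,0,0,0,1],[0,0,0,0,6,0,1],[0,0,0,0,7,0,1],[0,0,0,0,7,0,1],[0,0,0,0,7,0,1],[0,0,0,0,7,0,1],[0,0,0,0,6.4,0,1],[0,0,0,0,0,0,1]]';python3 -m jog '[[0,0,0,0,0,0,1],[0,0,0,0,0,0,1]]'; python3 -c "
from h import *
go((.469,-.1400,.34),76)"
```

```text
time_s: 11.03
eef_pos: [0.4762, -0.1119, 0.3783]
eef_rot: [0.373, -0.371, -0.601, 0.601]
wrist_force: [1.1, -0.3, -0.9]
opening: 0.318
time_s: 11.7
eef_pos: [0.4666, -0.1378, 0.3782]
eef_rot: [0.559, -0.557, -0.434, 0.435]
wrist_force: [-0.4, 0.8, -1.5]
opening: 0.318
time_s: 11.87
eef_pos: [0.4669, -0.138, 0.379]
eef_rot: [0.557, -0.556, -0.436, 0.437]
wrist_force: [-0.3, -0.3, -0.4]
opening: 0.32
t 11.8667 pos [ 0.4669 -0.138   0.379 ] xang 76.22576519211565 q [-0.5318 -0.1054  1.61    0.0001  1.6386 -1.8622] op 0.32 F [-0.3005 -0.2973 -0.3983]
tool shift mm now [-1.4487 38.9963 -2.5464] norm 39.10617504221149 tilt [-0.0013  0.0009 -1.    ]
turn about tool y deg 0.22576519211565937 shift mm in turned tool [-1.4186 39.0007 -2.4952] residual rotvec to target(tool,deg) [-0.0835  0.2258  0.0297]
```

```bash
python3 -m jog '[[-1.4,20,-2.5,0,0.2,0,1],[0,25,0,0,0,0,1],[0,18,0,0,0,0,1],[0,0,0,0,0,0,1],[0,0,0,0,0,0,1]]'; python3 -c "
from h import *
import pickle
go((.469,-.1400,.315),76)
m=camera_model('wrist');im=camera('wrist');cv2.imwrite('pics/w9.png',im);pickle.dump(m,open('w9.pkl','wb'))
cv2.imwrite('pics/s9.png',camera('side'));cv2.imwrite('pics/t9.png',camera('top'))
crop(cv2.imread('pics/s9.png'),200,200,300,300,6,'pics/s9c.png')
crop(cv2.imread('pics/t9.png'),260,180,380,310,4.5,'pics/t9c.png')"
```

```text
time_s: 12.28
eef_pos: [0.4688, -0.1399, 0.3161]
eef_rot: [0.558, -0.557, -0.435, 0.435]
wrist_force: [0.0, -0.0, 0.6]
opening: 0.318
t 12.2833 pos [ 0.4688 -0.1399  0.3161] xang 75.9248690316394 q [-0.5332 -0.0755  1.7047  0.      1.5149 -1.8583] op 0.318 F [ 0.0051 -0.0416  0.6216]
tool shift mm now [-0.0512  1.0743 -0.2477] norm 1.1036829637470413 tilt [-0.0021  0.0013 -1.    ]
turn about tool y deg -0.07513096836061095 shift mm in turned tool [-0.0508  1.0749 -0.2451] residual rotvec to target(tool,deg) [-0.1358 -0.0751  0.0411]
```

View pics/s9c.png

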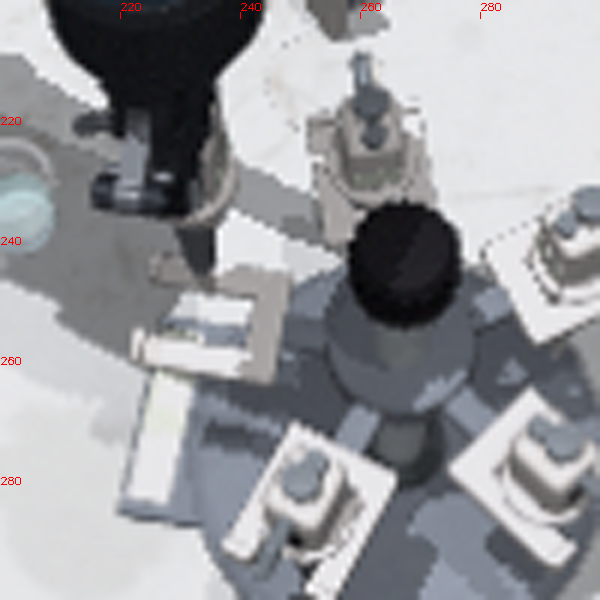

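View pics/w9.png

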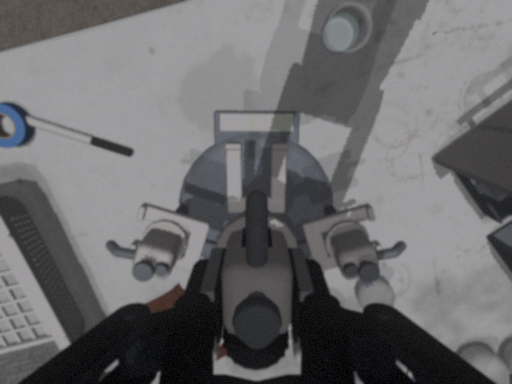

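View pics/t9c.png

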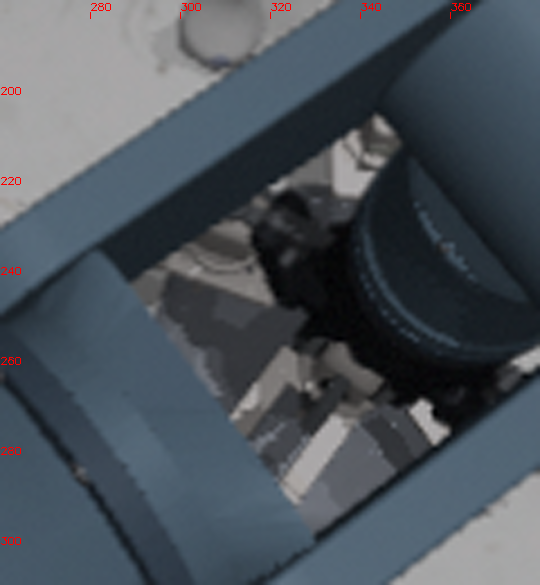

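```bash
python3 - <<'E'
from h import *
S=lambda x,y:(200+x/6,200+y/6)
f=lambda x,y,z:onz("side",S(x,y),z)[:2]
print("tip",f(205,277,.186))
print("back corners",f(292,268,.16),f(272,383,.16),"slot in",f(255,292,.16),f(248,350,.16),"tips",f(160,255,.16),f(140,362,.16))
A=np.array([.555,-.162]);u=np.array([-.9703,.2419])
for p in [(292,268),(272,383),(255,292),(248,350),(150,257),(133,362)]:
    d=f(*p,.16)-A; print(p,"radial",d@u,"tang",d@np.array([-u[1],u[0]]))
d=f(205,277,.186)-A; print("tip radial",d@u,d@np.array([-u[1],u[0]]))
m=__import__("pickle").load(open("w9.pkl","rb"))
for p in [(226,212),(286,212),(241,212),(271,212)]:
    d=onz("wrist",p,.16,m)[:2]-A; print("wrist",d@u,d@np.array([-u[1],u[0]]))
E
```

```text
tip [ 0.4722 -0.1341]
back corners [ 0.5113 -0.1219] [ 0.4984 -0.1767] slot in [ 0.4936 -0.1323] [ 0.4887 -0.1601] tips [ 0.4509 -0.1103] [ 0.4398 -0.1618]
(292, 268) radial 0.05211720535435153 tang -0.028318930423946932
(272, 383) radial 0.051354242544805494 tang 0.02794550875778433
(255, 292) radial 0.06679015105382782 tang -0.013949633787453754
(248, 350) radial 0.06482197529689883 tang 0.01423431459713309
(150, 257) radial 0.11785680596368689 tang -0.023301119690421857
(133, 362) radial 0.11494264313726477 tang 0.028175930385191204
tip radial 0.08707539757525684 -0.007027444122074953
wrist 0.05536295983263813 0.027496912040563693
wrist 0.05525206888241479 -0.02841189426183783
wrist 0.05533237433975418 0.013525389526029807
wrist 0.05527691827777015 -0.014434086037720586
```

```bash
python3 - <<'E'
from h import *
p=proj("side",[(.4680,-.1397,z) for z in (.186,.2,.22,.26,.3)]);print((p-200)*6)
crop(cv2.imread('pics/s9.png'),210,215,260,265,12,'pics/s9d.png')
E
```

```text
[[196.1994 289.3211]
 [194.0677 276.9679]
 [190.9295 258.7643]
 [184.3029 220.2578]
 [177.1658 178.6807]]
```

View pics/s9d.png

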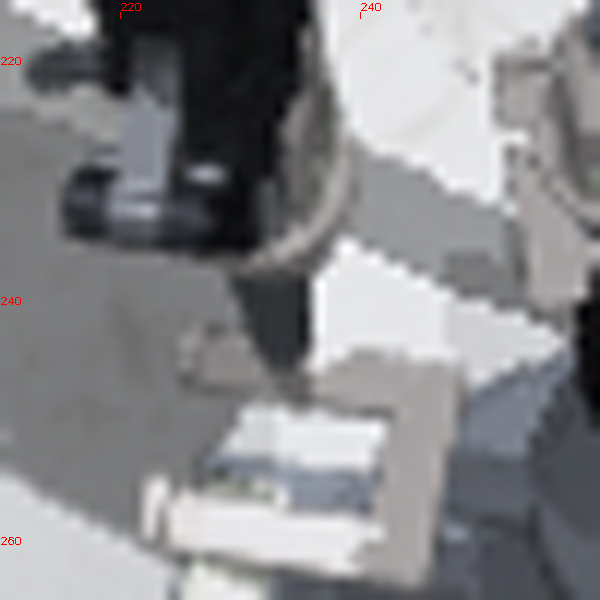

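```bash
python3 -m jog '[[0,15,0,0,0,0,1],[0,20,0,0,0,0,1],[0,20,0,0,0,0,1],[0,0,0,0,0,0,1]]'; python3 -m jog '[[0,20,0,0,0,0,1],[0,20,0,0,0,0,1],[0,15,0,0,0,0,1],[0,10,0,0,0,0,1],[0,0,0,0,0,0,1]]'; python3 -c "
from h import *
go((.469,-.1400,.1764),76)
cv2.imwrite('pics/w10.png',camera('wrist'))
cv2.imwrite('pics/s10.png',camera('side'))
crop(cv2.imread('pics/s10.png'),200,200,300,300,6,'pics/s10c.png')"
```

```text
time_s: 12.77
eef_pos: [0.468, -0.1395, 0.2593]
eef_rot: [0.559, -0.556, -0.434, 0.435]
wrist_force: [-1.3, 0.8, -1.7]
opening: 0.319
time_s: 13.18
eef_pos: [0.4689, -0.14, 0.1962]
eef_rot: [0.558, -0.557, -0.434, 0.435]
wrist_force: [-0.0, 0.3, -1.2]
opening: 0.318
t 13.1833 pos [ 0.4689 -0.14    0.1962] xang 75.84577785786237 q [-0.5333  0.0244  1.8522 -0.      1.2669 -1.857 ] op 0.318 F [-0.0153  0.3229 -1.24  ]
tool shift mm now [ 0.0333 19.7589 -0.1069] norm 19.759211551433918 tilt [-0.0016  0.0009 -1.    ]
turn about tool y deg -0.15422214213762686 shift mm in turned tool [ 0.0432 19.759  -0.0723] residual rotvec to target(tool,deg) [-0.1007 -0.1542  0.0293]
```

View pics/s10c.png

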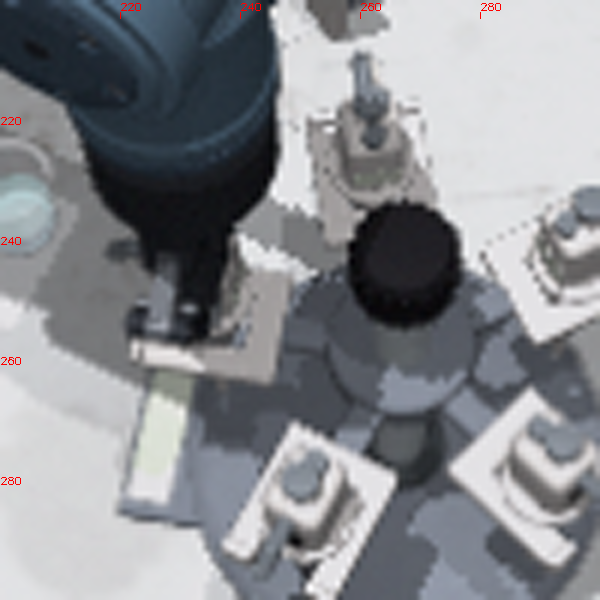

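View pics/w10.png

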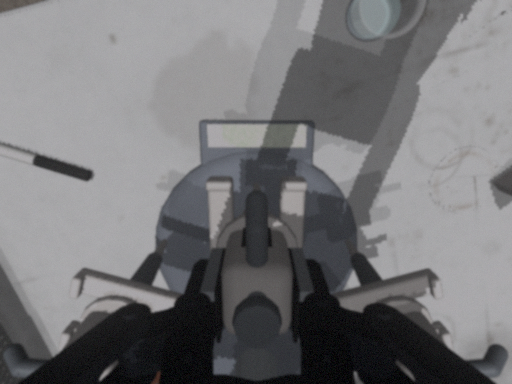

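```bash
python3 - <<'E'
from h import *
A=np.array([.555,-.162]);u=np.array([-.9703,.2419])
crop(cv2.imread('pics/w10.png'),180,160,340,280,4.8,'pics/w10c.png')
f=lambda p,z:(onz("wrist",p,z)[:2]-A)@u
print(f((257,214),.187),f((220,190),.165),f((220,179),.165))
E
```

```text
0.10903835693364777 0.11418466839053588 0.12031306245702932
```

View pics/w10c.png

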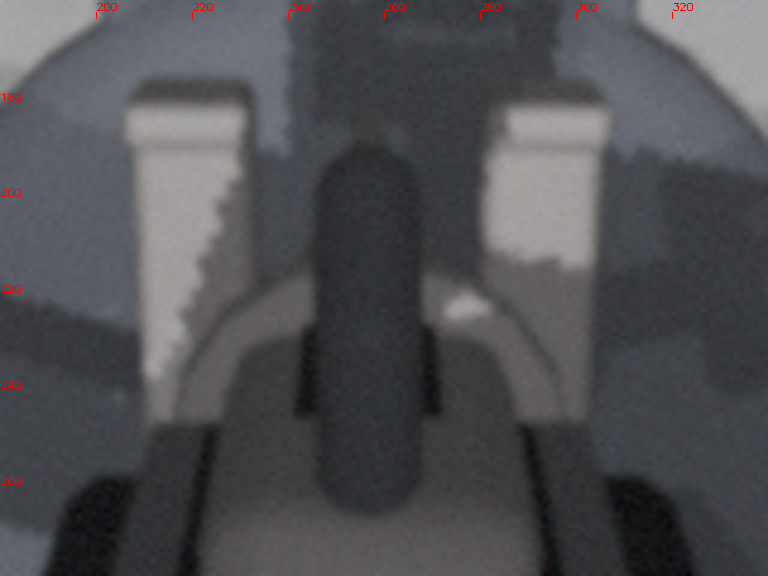

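```bash
python3 -m jog '[[0,8,0,0,0,0,1],[0,5,0,0,0,0,1],[0,3,0,0,0,0,1],[0,0,0,0,0,0,1]]'; python3 -m jog '[[0,2,0,0,0,0,1],[0,0,0,0,0,0,1],[0,0,0,0,0,0,1]]';python3 -m jog '[[0,1.5,0,0,0,0,1],[0,0,0,0,0,0,1],[0,0,0,0,0,0,1]]'
```

```text
time_s: 13.62
eef_pos: [0.4689, -0.14, 0.1801]
eef_rot: [0.558, -0.557, -0.434, 0.435]
wrist_force: [0.1, -0.1, -1.0]
opening: 0.319
time_s: 13.87
eef_pos: [0.4693, -0.1402, 0.1789]
eef_rot: [-0.558, 0.558, 0.435, -0.435]
wrist_force: [0.2, 0.1, -1.8]
opening: 0.315
time_s: 14.12
eef_pos: [0.4693, -0.1402, 0.1773]
eef_rot: [0.558, -0.558, -0.435, 0.435]
wrist_force: [0.1, 0.1, -1.2]
opening: 0.318
```

```bash
python3 -m jog '[[0,1.5,0,0,0,0,1],[0,0,0,0,0,0,1],[0,0,0,0,0,0,1]]';python3 -m jog '[[0,1.5,0,0,0,0,1],[0,0,0,0,0,0,1],[0,0,0,0,0,0,1]]'
```

```text
time_s: 14.37
eef_pos: [0.4693, -0.1402, 0.1757]
eef_rot: [0.558, -0.558, -0.435, 0.435]
wrist_force: [-1.0, -0.3, -1.3]
opening: 0.315
time_s: 14.62
eef_pos: [0.4695, -0.1404, 0.1754]
eef_rot: [-0.558, 0.558, 0.435, -0.435]
wrist_force: [-3.0, 1.0, 7.9]
opening: 0.319
```

```bash
python3 -m jog '[[0,-0.8,0,0,0,0,1],[0,0,0,0,0,0,1],[0,0,0,0,0,0,0],[0,0,0,0,0,0,0],[0,0,0,0,0,0,0],[0,0,0,0,0,0,0]]';python3 -c "
from h import *
go((.469,-.1400,.1764),76)
cv2.imwrite('pics/w11.png',camera('wrist'))
cv2.imwrite('pics/s11.png',camera('side'))
crop(cv2.imread('pics/s11.png'),200,200,300,300,6,'pics/s11c.png')"
```

```text
time_s: 15.12
eef_pos: [0.4692, -0.1402, 0.1749]
eef_rot: [0.558, -0.558, -0.435, 0.435]
wrist_force: [0.5, -0.5, -0.1]
opening: 0.497
t 15.1167 pos [ 0.4692 -0.1402  0.1749] xang 75.83363849705778 q [-0.5333  0.0496  1.8723  0.      1.2199 -1.8568] op 0.497 F [ 0.4593 -0.4943 -0.1036]
tool shift mm now [ 0.1447 -1.4687  0.2942] norm 1.5048629144497083 tilt [-0.0002  0.0001 -1.    ]
turn about tool y deg -0.16636150294220897 shift mm in turned tool [ 0.1455 -1.4688  0.2935] residual rotvec to target(tool,deg) [-0.012  -0.1664  0.0037]
```

View pics/w11.png

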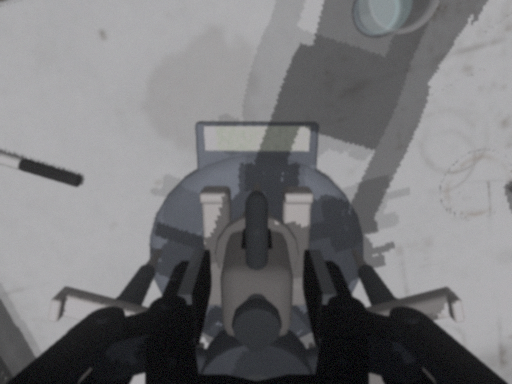

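```bash
python3 -m jog '[[0,0,0,0,0,0,-0.6],[0,0,0,0,0,0,-0.6],[0,-10,0,0,0,0,-0.6],[0,-25,0,0,0,0,-0.6],[0,-35,0,0,0,0,-0.6],[0,-35,0,0,0,0,-0.6],[0,-30,0,0,0,0,-0.6],[0,0,0,0,0,0,-0.6]]';python3 -c "
from h import *
cv2.imwrite('pics/w12.png',camera('wrist'))
cv2.imwrite('pics/s12.png',camera('side'))
crop(cv2.imread('pics/s12.png'),200,200,300,300,6,'pics/s12c.png')
m=camera_model('wrist')
crop(cv2.imread('pics/w12.png'),150,100,360,384,2,'pics/w12c.png')
go((.40,.14,.33),26)"
```

```text
time_s: 15.88
eef_pos: [0.472, -0.1417, 0.3182]
eef_rot: [-0.554, 0.562, 0.436, -0.433]
wrist_force: [-0.1, -1.2, 1.0]
opening: 0.797
t 15.9833 pos [ 0.47   -0.1406  0.3122] xang 75.8408758484361 q [-0.5332 -0.0749  1.7117 -0.      1.5007 -1.8568] op 0.801 F [-0.6774  1.2464 -0.7494]
tool shift mm now [254.9407 -18.6229 136.4482] norm 289.75796516971127 tilt [ 0.0034 -0.0021 -1.    ]
turn about tool y deg 49.8408758484361 shift mm in turned tool [ 60.093  -17.8043 282.8984] residual rotvec to target(tool,deg) [ 0.2339 49.8409  0.0326]
```

View pics/w12c.png

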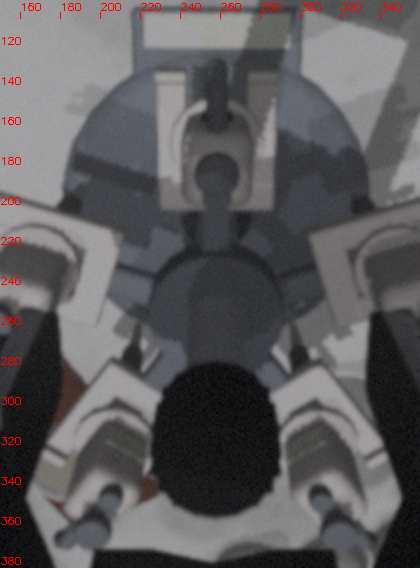

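View pics/s12c.png

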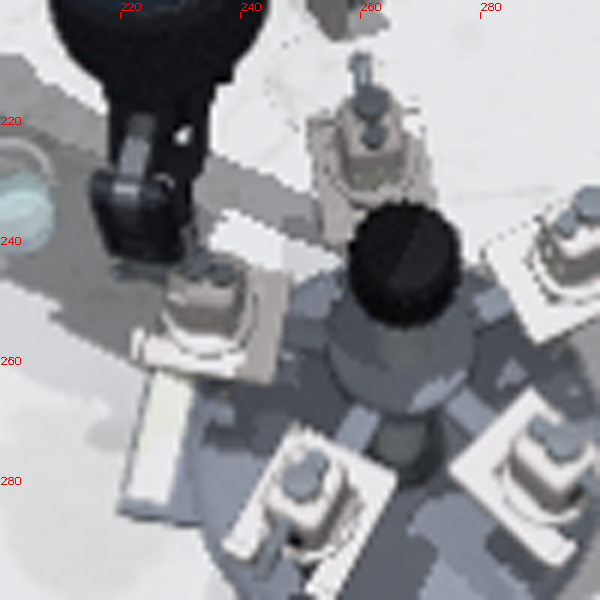

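```bash
python3 -c "
from h import *
print('red',onz('top',(164,267),.15),onz('top',(172,274),.0),'orange',onz('top',(152,238),.15))
go((.412,.1485,.30),116.1)"
```

```text
red [0.3306 0.208  0.15  ] [0.3357 0.2187 0.    ] orange [0.3807 0.2679 0.15  ]
t 15.9833 pos [ 0.47   -0.1406  0.3122] xang 75.8408758484361 q [-0.5332 -0.0749  1.7117 -0.      1.5007 -1.8568] op 0.801 F [-0.6774  1.2464 -0.7494]
tool shift mm now [266.1528  11.4003 127.0066] norm 295.1236527668832 tilt [ 0.0034 -0.0021 -1.    ]
turn about tool y deg -40.259124151563896 shift mm in turned tool [285.1471  12.1957 -75.1024] residual rotvec to target(tool,deg) [  0.1863 -40.2589  -0.1409]
```

```bash
python3 -m jog '[[20,-10,10,0,0,0,0],[35,0,17,0,0,0,1],[36,0,17,0,0,0,1],[36,0,17,0,0,0,1],[36,0,17,0,0,0,1],[36,0,17,0,0,0,1],[36,0,17,0,0,0,1],[31,0,15,0,0,0,1]]';python3 -m jog '[[0,0,0,0,-6.5,0,1],[0,0,0,0,-7,0,1],[0,0,0,0,-7,0,1],[0,0,0,0,-7,0,1],[0,0,0,0,-7,0,1],[0,0,0,0,-5.8,0,1],[0,0,0,0,0,0,1],[0,0,0,0,0,0,1]]';python3 -c "
from h import *
go((.412,.1485,.105),116.1)
cv2.imwrite('pics/w13.png',camera('wrist'));cv2.imwrite('pics/s13.png',camera('side'))
print(proj('wrist',[(.4574,.1708,.125),(.412,.1485,.1)]))"
```

```text
time_s: 16.65
eef_pos: [0.4094, 0.1509, 0.3187]
eef_rot: [0.558, -0.557, -0.434, 0.435]
wrist_force: [1.5, -0.5, 0.0]
opening: 0.001
time_s: 17.32
eef_pos: [0.4106, 0.1487, 0.3189]
eef_rot: [0.376, -0.374, -0.599, 0.6]
wrist_force: [0.4, -0.4, 0.3]
opening: -0.0
t 17.3167 pos [0.4106 0.1487 0.3189] xang 115.95385463902373 q [ 0.0743 -0.2061  1.814  -0.      1.5361 -1.9495] op -0.0 F [ 0.4107 -0.407   0.2792]
tool shift mm now [ -0.9522 213.8945  -1.6319] norm 213.90285456044893 tilt [-0.0024 -0.0002 -1.    ]
turn about tool y deg -0.14614536097627706 shift mm in turned tool [ -0.77   213.8983  -1.1567] residual rotvec to target(tool,deg) [-0.1267 -0.1461  0.0498]
[[255.6707 214.1365]
 [255.5233 161.7985]]
```

View pics/w13.png

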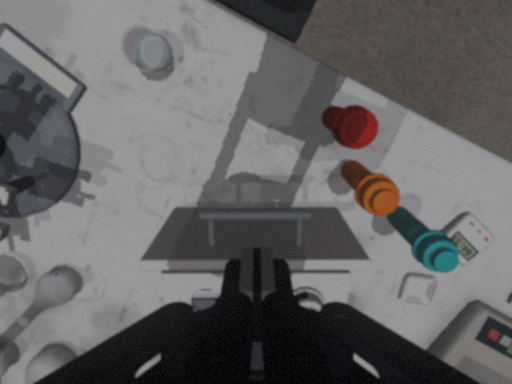

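View pics/s13.png

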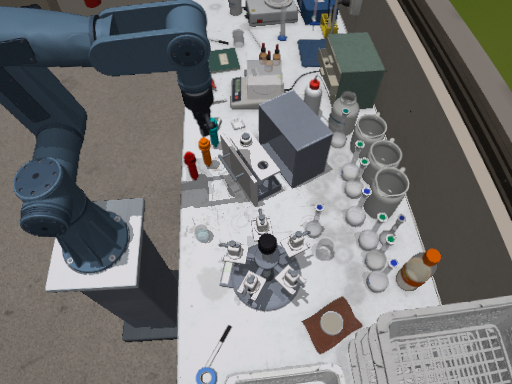

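```bash
python3 -m jog '[[-1,30,-1,0,0,0,1],[0,38,0,0,0,0,1],[0,38,0,0,0,0,1],[0,38,0,0,0,0,1],[0,36,0,0,0,0,1],[0,22,0,0,0,0,1],[0,12,0,0,0,0,1],[0,0,0,0,0,0,1]]';python3 -c "
from h import *
go((.412,.1485,.105),116.1)
cv2.imwrite('pics/w14.png',camera('wrist'))"
```

```text
time_s: 18.08
eef_pos: [0.4098, 0.148, 0.1028]
eef_rot: [0.377, -0.373, -0.598, 0.601]
wrist_force: [-0.6, -0.2, -0.9]
opening: 0.001
t 18.0833 pos [0.4098 0.148  0.1028] xang 116.0148639185887 q [ 0.0728  0.0397  2.0503  0.      1.0584 -1.952 ] op 0.001 F [-0.5787 -0.1946 -0.895 ]
tool shift mm now [-0.524  -2.1871 -2.1912] norm 3.139960713503507 tilt [-0.0068 -0.0005 -1.    ]
turn about tool y deg -0.08513608141129225 shift mm in turned tool [-0.5328 -2.1717 -2.2043] residual rotvec to target(tool,deg) [-0.3641 -0.0847  0.1463]
```

View pics/w14.png

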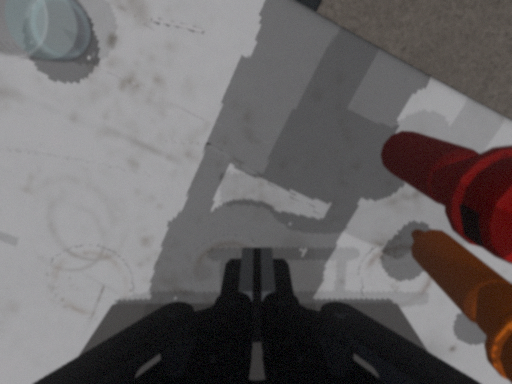

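```bash
python3 -m jog '[[0,0,-12,0,0,0,1],[0,0,-10,0,0,0,1],[0,0,-5,0,0,0,1],[0,0,-4,0,0,0,1],[0,0,-4,0,0,0,1],[0,0,-6,0,0,0,1],[0,0,-8,0,0,0,1],[0,0,-8,0,0,0,1]]';python3 -c "
from h import *
go((.583,.2324,.105),116.1)"
```

```text
time_s: 18.8
eef_pos: [0.4642, 0.1737, 0.1061]
eef_rot: [0.374, -0.374, -0.6, 0.6]
wrist_force: [-1.2, -0.8, 1.4]
opening: -0.002
t 18.8 pos [0.4642 0.1737 0.1061] xang 116.12687228744056 q [ 0.118   0.1612  1.9076  0.      1.073  -1.9088] op -0.002 F [-1.2269 -0.7515  1.3792]
tool shift mm now [   0.3909    1.0907 -132.5483] norm 132.55333574152124 tilt [-0.0003 -0.     -1.    ]
turn about tool y deg 0.026872287440568243 shift mm in turned tool [   0.4532    1.125  -132.5478] residual rotvec to target(tool,deg) [-0.0148  0.0269  0.0072]
```

```bash
python3 -m jog '[[0,0,-9,0,0,0,1],[0,0,-10,0,0,0,1],[0,0,-11,0,0,0,1],[0,0,-11,0,0,0,1],[0,0,-11,0,0,0,1],[0,0,-11,0,0,0,1],[0,0,-10,0,0,0,1],[0,0,-8,0,0,0,1]]';python3 -m jog '[[0,0,-6,0,0,0,1],[0,0,-6,0,0,0,1],[0,0,-6,0,0,0,1],[0,0,-6,0,0,0,1],[0,0,0,0,0,0,1]]';python3 -c "
from h import *
go((.583,.2324,.105),116.1)
cv2.imwrite('pics/s15.png',camera('side'));crop(cv2.imread('pics/s15.png'),170,80,340,250,3.5,'pics/s15c.png')"
```

```text
time_s: 19.47
eef_pos: [0.5377, 0.2097, 0.1059]
eef_rot: [-0.374, 0.374, 0.6, -0.6]
wrist_force: [-0.8, -0.7, 0.7]
opening: -0.001
time_s: 19.88
eef_pos: [0.5584, 0.2199, 0.1058]
eef_rot: [0.374, -0.374, -0.6, 0.6]
wrist_force: [-2.3, -0.7, 0.3]
opening: -0.003
t 19.8833 pos [0.5584 0.2199 0.1058] xang 116.1356309532742 q [ 0.1775  0.3731  1.6382  0.      1.1308 -1.8494] op -0.003 F [-2.338  -0.7316  0.3131]
tool shift mm now [  0.4112   0.8184 -27.5776] norm 27.592845461088597 tilt [-0.0005 -0.0001 -1.    ]
turn about tool y deg 0.03563095327422161 shift mm in turned tool [  0.4285   0.8328 -27.5769] residual rotvec to target(tool,deg) [-0.03    0.0356  0.01  ]
```

View pics/s15c.png

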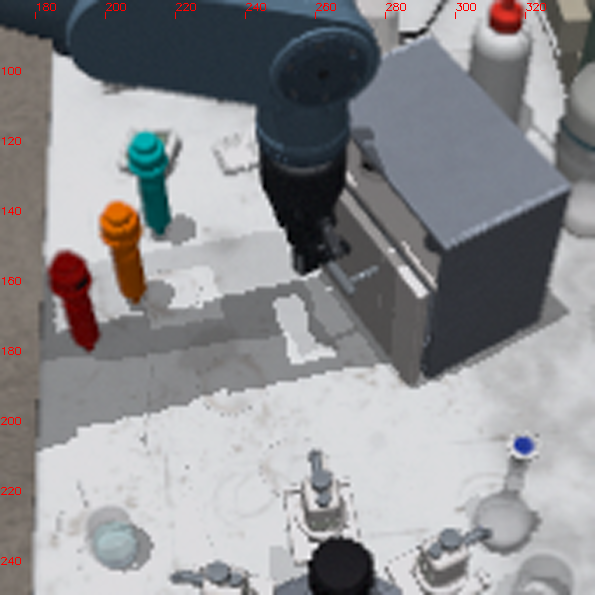

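```bash
python3 -m jog '[[0,0,-3,0,0,0,1],[0,0,-3,0,0,0,1],[0,0,-3,0,0,0,1],[0,0,0,0,0,0,1]]';python3 -m jog '[[0,0,-2,0,0,0,1],[0,0,-2,0,0,0,1],[0,0,0,0,0,0,1],[0,0,0,0,0,0,1]]';python3 -c "
from h import *
go((.583,.2324,.105),116.1)"
```

```text
time_s: 20.27
eef_pos: [0.5671, 0.224, 0.1064]
eef_rot: [-0.374, 0.374, 0.601, -0.599]
wrist_force: [-0.2, -0.5, 0.3]
opening: 0.002
time_s: 20.6
eef_pos: [0.5681, 0.2247, 0.1062]
eef_rot: [0.375, -0.373, -0.599, 0.601]
wrist_force: [-8.7, -4.5, 6.8]
opening: 0.001
t 20.6 pos [0.5681 0.2247 0.1062] xang 116.1536041750393 q [ 0.1831  0.3961  1.6055 -0.0011  1.1442 -1.8437] op 0.001 F [-8.666  -4.5351  6.7933]
tool shift mm now [  0.3666   1.1435 -16.7627] norm 16.8056295886623 tilt [-0.0039 -0.0018 -1.    ]
turn about tool y deg 0.05360417503931103 shift mm in turned tool [  0.3825   1.2155 -16.7573] residual rotvec to target(tool,deg) [-0.2464  0.0536  0.0083]
```

```bash
python3 -m jog '[[0,0,-2,0,0,0,1],[0,0,0,0,0,0,1],[0,0,0,0,0,0,1]]';python3 -m jog '[[0,0,10,0,0,0,1],[0,0,30,0,0,0,1],[0,0,30,0,0,0,1],[0,-20,15,0,0,0,1],[0,-35,0,0,0,0,1],[0,-35,0,0,0,0,1],[0,-35,0,0,0,0,1],[0,-35,0,0,0,0,1]]';python3 -m jog '[[-15,-30,25,0,0,0,-1],[0,0,0,0,0,0,-1],[0,0,0,0,0,0,-1]]';python3 -c "
from h import *
cv2.imwrite('pics/w16.png',camera('wrist'));cv2.imwrite('pics/t16.png',camera('top'));cv2.imwrite('pics/s16.png',camera('side'))
crop(cv2.imread('pics/s16.png'),170,80,340,310,2.6,'pics/s16c.png')
go((.5,.2,.3))"
```

```text
time_s: 20.85
eef_pos: [0.5682, 0.2248, 0.1062]
eef_rot: [0.376, -0.372, -0.598, 0.603]
wrist_force: [-16.2, -8.7, 13.1]
opening: 0.004
time_s: 21.52
eef_pos: [0.4952, 0.1889, 0.2682]
eef_rot: [-0.374, 0.374, 0.601, -0.6]
wrist_force: [1.2, 0.5, -0.2]
opening: -0.0
time_s: 21.77
eef_pos: [0.4806, 0.1642, 0.2988]
eef_rot: [-0.373, 0.376, 0.601, -0.599]
wrist_force: [0.0, 0.2, -0.4]
opening: 0.416
t 21.9167 pos [0.479  0.1646 0.2946] xang 116.1333840968901 q [ 0.0962 -0.0224  1.6962  0.0003  1.4697 -1.9308] op 0.681 F [-0.1485  0.8578 -0.0508]
tool shift mm now [ 22.4868  -5.3895 -34.4465] norm 41.48815976488419 tilt [-0.0019  0.0001 -1.    ]
```

View pics/s16c.png

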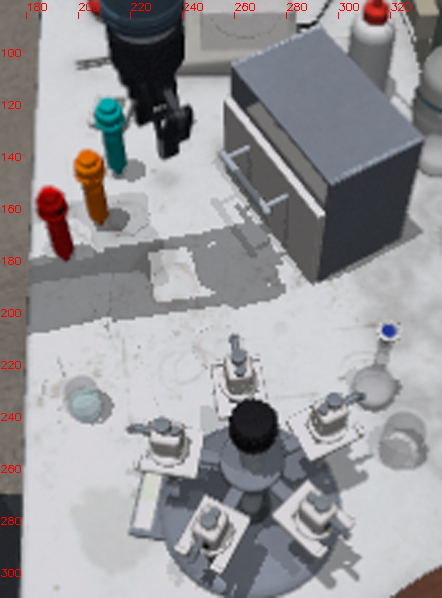

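View pics/w16.png

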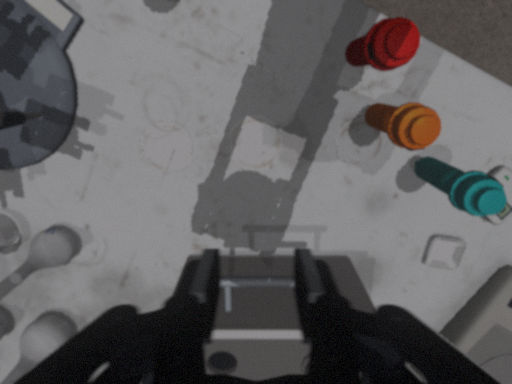

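View pics/t16.png

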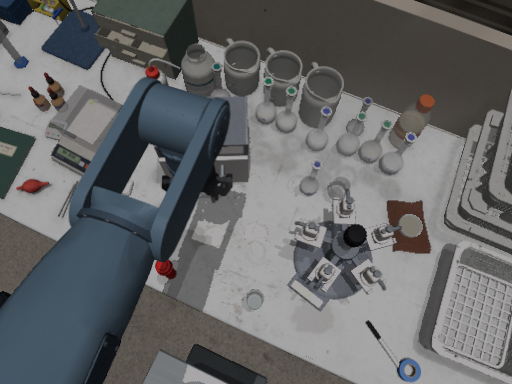

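```bash
python3 -m jog '[[-30,0,25,0,0,0,-1],[-30,0,25,0,0,0,-1],[-30,0,25,0,0,0,-1],[-30,0,25,0,0,0,-1],[0,0,0,0,0,0,-1],[0,0,0,0,0,0,-1]]';python3 -c "
from h import *
im=camera('side');cv2.imwrite('pics/s17.png',im)
im=cv2.convertScaleAbs(im,alpha=1.6);crop(im,240,80,340,190,5.4,'pics/s17c.png')
print(proj('side',[(.583,.2324,.125),(.6509,.3254,.169)]))"
```

```text
time_s: 22.42
eef_pos: [0.442, 0.0112, 0.2945]
eef_rot: [0.376, -0.374, -0.599, 0.6]
wrist_force: [0.3, 0.9, -0.9]
opening: 0.999
[[262.8621 149.5764]
 [280.2456 118.8597]]
```

View pics/s17c.png

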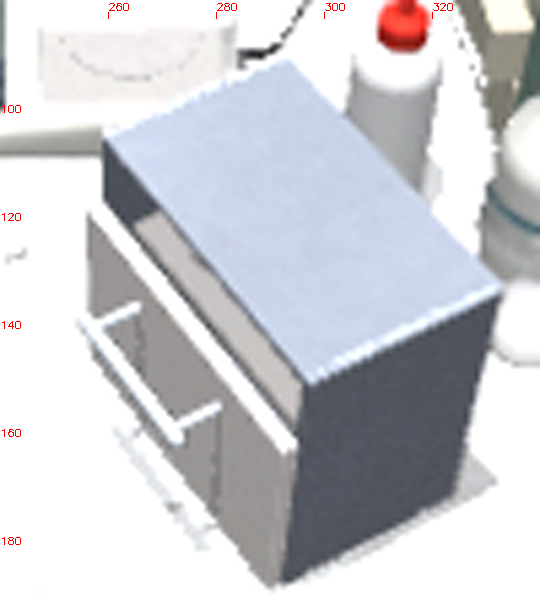

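```bash
python3 -c "
from h import *
crop(cv2.imread('pics/s17.png'),200,200,300,300,6,'pics/s17d.png')
o=get_obs();print(o['time_s'],o['wrist_force'],o['dq'])"
```

```text
22.4667 [0.0906 0.0057 0.7377] [ 0.042   0.0038 -0.0118  0.0021 -0.0006  0.0023]
```

View pics/s17d.png

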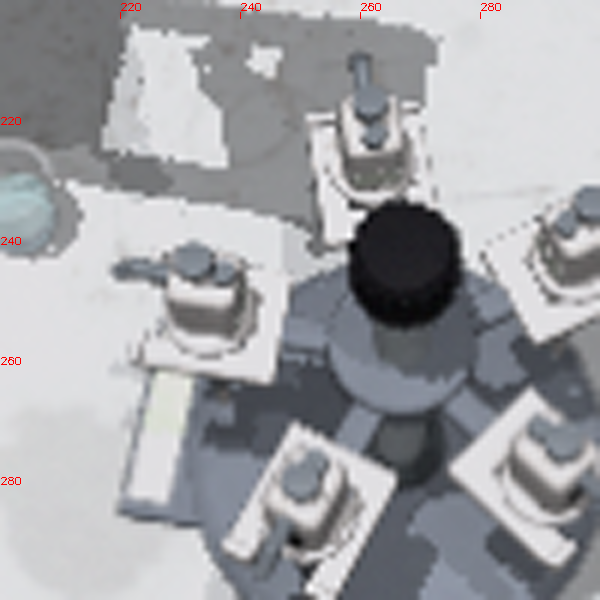

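The slim pipette hangs upright in the front holder over the ledge, looking like its neighbours, and nothing is touching it.

```bash
python3 -m jog '[[0,0,0,0,0,0,-1],[0,0,0,0,0,0,-1]]'; python3 -c "
from bench import *
print(hand_in())"
```

```text
time_s: 22.63
eef_pos: [0.4425, 0.0139, 0.2954]
eef_rot: [0.374, -0.373, -0.6, 0.601]
wrist_force: [0.0, 0.2, 0.5]
opening: 1.002
the job is handed in; nothing more can be done
None
```

The job is handed in at 22.6 s of the 72 s allowed. No verdict was reported, so what follows rests on my own checks.

- **Carousel:** I turned the knob about 105° counter-clockwise. A wrist picture then put the empty holder at about 165–167°. The ledge reads about 164–167°, so the two agree to a few millimetres at the holder.
- **Slim pipette:** I lifted it straight out of the rack and lowered it into the fork. Contact came at the height I expected. After letting go, the wrist and side pictures show it upright, with its collar behind the lips.
- **Drawer:** I pushed it home on the bar handle. It ran ahead through the catch and then stood still under about 18 N. The last side picture shows the panel flush with the cabinet and the handle within about 1.5 pixels of its closed position.
- **Glassware:** the small beaker was well clear of every move and stands in the same place in the side pictures. I didn't measure the beaker and flask at the back again.

**What the checks left open:**
- With the drawer shut, the thick pipette is hidden under the cabinet roof. I last saw it standing in the rack just before the final push, which was slow.
- The side camera read 3–4 mm farther inward than the wrist camera, and about 12 mm off at the drawer handle. I relied on the wrist camera and corrected the side readings for this.

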